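# Fill a tea jar through a funnel

### The arm

A 7-joint arm with a two-finger parallel gripper is mounted at the origin on the work surface. World frame = base frame: x ahead of the robot, y to its left, z up, the work surface at z = 0. Lengths are in mm, angles in rad, forces in N, time in s.
With the tool pointing down it reaches from about 425 to 875 mm from the base axis. Payload 4.7 kg.
Tool frame: the origin (TCP) lies on the centre line of the jaws, within the pads' length; the fingertips stand 17 mm ahead of it and the grasp point (between the pads) lies 2 mm behind it; z points along the fingers, y is the line along which they close (so a half turn about z gives the same grasp; the last joint's range is limited). The gripper opens to 87 mm and grips with 3 to 60 N. Pads are 19 mm wide; open, the fingers measure 117 mm over their backs; the gripper's body (75 mm by 190 mm) begins 51 mm behind the grasp point.
Start: joints at [-1.123, 0.321, -0.07, 1.45, 0.023, 1.371, -0.057], TCP at [273.237, 589.801, 239.587] pointing down, gripper open.
Joint ranges: [-2.86, 2.86], [-0.3, 2.09], [-1.38, 1.24], [0.06, 2.45], [-1.56, 4.7], [0.09, 2.05], [-2.69, 2.69]. Speed limits (rad/s): [2.57, 2.57, 3.14, 3.14, 3.14, 3.14, 3.14].

### API

Orientations are given as a unit quaternion [x, y, z, w].
In Python, from workcell import arm, eyes gives the robot as it stands.
- The arm moves only by the tool jog_arm, never from a script. Its argument "increments" is a list of rows, each an object of numbers: "tx", "ty", "tz": the shift along the tool's x, y, z in m; "ax", "ay", "az": the turn, a rotation vector about the tool's x, y, z in rad. In form: [{"tx": .., "ty": .., "tz": .., "ax": .., "ay": .., "az": ..}, ...]. A call has 1 to 8 rows; each row shifts and turns the commanded pose from where the row before left it, along the tool's axes as they then stand; what a row does not reach is not made up. A row lasts 1/8 s, in which the tool goes at most 62.5 mm and 10.7 degrees, less where a joint would pass 70% of its speed; a pose out of reach is approached as far as the arm can. A call with a gripper value outside its range is refused whole. "hand" is the opening, from 0 (shut) to 1 (fully open), set as the call begins (left out, the last holds). The fingers move at their own pace and stop on an object; "newtons" is the grip in N (left out, the last holds). Time passes only in rows, so rows that do not move let the fingers close. It gives the time, the measured TCP pose, the force, the opening and the grip force at its end, in the units of the state.
- arm.get_obs(): the state, without advancing time (a new reading comes with each control period).
- eyes.capture(name): name is "side" or "top" or "wrist"; returns a dict with "frame" (400x640x3 uint8, red, green, blue), "mtx" (3x3 intrinsics, pixels), "rvec" (rotation vector, rad) and "tvec" (3), from world to camera coordinates, as OpenCV has them; the wrist camera has in their place "tool_from_camera" (4x4, takes a point from camera to tool coordinates, whose origin is the TCP and whose axes are the flange's). Camera axes: x right, y down, z forward; pixel columns grow to the right and rows downward; lengths in mm; the calibration is good to about 2 mm. A picture is of the moment at which its call begins: read the wrist's pose just before it. There is no depth.
- arm.hand_in(): hands the job in; it is judged then, once.
The state is a dict: "clock": time; "joint_positions": joint angles; "qd": joint speeds; "joint_efforts": joint torques, N m; "eef_pos": TCP position; "orientation": TCP orientation; "force": force on the tool from outside, world axes, zero at the start; "torque": the same for the moment, N m; "opening": opening from 0.0 (shut) to 1.0 (fully open); "gripper_force": force on a finger pad.
Only numpy, scipy, OpenCV 4.12 (cv2) and the standard library are available. Lean on these libraries where they do the work, as an engineer would, in place of code of your own. Each camera call takes 0.05 s, during which the arm holds its last target. There are 200 camera calls.

### The job

Seat the metal funnel by its square foot flat and square, fully home, in the pocket on top of the wooden filling stand, then lift the scoop by its handle and pour all five pressed-tea balls through the funnel into the glass jar below, without the fingers touching the tea. Leave the funnel seated, stand the empty scoop back upright on the cart top, and leave the vase, dish and two kettle rings alone.

Things in the scene. Friction and masses are not known exactly. Their poses are not given: they have to be found in the camera images.
- stand: Fixed pale wooden filling stand, 140 x 136 mm, 117 mm tall, with a glass jar inside (58 mm inner width, 80 mm deep, mouth right under the top board). Origin: centre of its underside; z up. In its top is a square pocket, 100 x 100 mm, 10 mm deep, edges along the stand's x and y; a round 60 mm hole in the pocket's floor opens over the jar.
- pocket (a point): Centre of the pocket's floor, 107 mm above the cart top, axes of the stand. The pocket's rim stands 10 mm above this point.
- jar_floor (a point): Centre of the jar's inner floor, 15 mm above the cart top, straight below the pocket's centre. The jar's mouth is 80 mm above this point.
- funnel: Loose metal funnel, about 0.25 kg, 80 mm tall. Origin: centre of its foot's underside; z up. Foot: square plate 96.5 x 96.5 x 8 mm, edges along x and y (1.75 mm play all round in the pocket; any quarter-turn fits). The cone opens at 50 degrees from a 54 mm throat to a round mouth 140 mm over the lip, 132 mm inside, lip at z = 80 mm.
- funnel_tab (a point): Middle of the funnel's upright gripping tab, 88 mm along the funnel's x from its axis and 68 mm above its underside. The tab is 42 mm long along x, 12 mm thick along y, 36 mm high (top at z = 86 mm). Held by it, the funnel may sag out of level in the fingers.
- scoop: Loose steel tray scoop, about 0.2 kg, holding the balls at the start. Origin: centre of its underside; z up, spout to +x. Tray x and y: 124 x 80 mm, floor 4 mm thick, side and rear walls to z = 36 mm. The spout end has only a lip 10 mm above the floor, so the balls come out only when it is tipped very steeply, spout down 70 to 85 degrees.
- scoop_spout (a point): Top middle of the low lip at the scoop's spout end, 62 mm along the scoop's x and 14 mm above its underside.
- scoop_handle (a point): A point on the axis of the scoop's handle, 20 mm behind its middle (x = -20 mm), 75 mm above its underside. The handle is a straight bar along the scoop's x over the tray: x = -76 to 10 mm, 14 mm wide along y, z = 66 to 84 mm, on a post behind the rear wall. Gripped with the fingers slanting towards the spout, it can be tipped further.
- ball1: One of five alike dark brown pressed-tea balls (barrel-round, 24 mm across, 22 mm tall, about 14 g); origin at its centre. Starts in the scoop's tray.
- ball2: One of five alike dark brown pressed-tea balls (barrel-round, 24 mm across, 22 mm tall, about 14 g); origin at its centre. Starts in the scoop's tray.
- ball3: One of five alike dark brown pressed-tea balls (barrel-round, 24 mm across, 22 mm tall, about 14 g); origin at its centre. Starts in the scoop's tray.
- ball4: One of five alike dark brown pressed-tea balls (barrel-round, 24 mm across, 22 mm tall, about 14 g); origin at its centre. Starts in the scoop's tray.
- ball5: One of five alike dark brown pressed-tea balls (barrel-round, 24 mm across, 22 mm tall, about 14 g); origin at its centre. Starts in the scoop's tray.
- vase: Bystander: bronze bud vase, 68 mm wide, 135 mm tall; origin at the centre of its underside.
- dish: Bystander: white porcelain sweets dish, 110 mm wide, 22 mm tall; origin at the centre of its underside.
- ring_a: Bystander: brass kettle ring lying flat, 72 mm wide, 9 mm thick; origin at the centre of its underside.
- ring_b: Bystander: the second brass kettle ring, same as the first.
Things that resemble listed ones, but are neither listed nor needed, are in the scene too. What is shaped like the scoop but blue, green or turquoise is not meant.

How it is judged:
By the outcome, as a careful person would: the job done as asked, in the order asked, and still so for the second after the job is handed in, with the robot touching nothing.
It also fails if it takes over 72 s, if anything falls off the work surface, if the arm or the gripper's body presses on something with over 40 N, if the wrist force passes 120 N, or if a joint passes its speed limit or range.

## Working session

There is one attempt and no reset: what is moved stays moved. The work goes in short steps, Python scripts to look and compute and a tool call to move; the robot and the scene stay as the last step left them, time stands still between calls to the robot, and variables do not carry over. Pictures are saved under pics/ and viewed, at most 10 in all, crops included, and the job is handed in when it is done.

Besides the shell and the picture viewer there is one more tool, called in YAML: its name, and indented under it one key for each argument. jog_arm: Moves the arm, as the interface text tells. Its arguments: {"type":"object","properties":{"increments":{"type":"array","items":{"type":"object","properties":{"tx":{"type":"number"},"ty":{"type":"number"},"tz":{"type":"number"},"ax":{"type":"number"},"ay":{"type":"number"},"az":{"type":"number"}}}},"hand":{"type":"number"},"newtons":{"type":"number"}},"required":["increments"]}

```bash
ls; mkdir -p pics; cat > h.py <<'E'
import numpy as np, cv2
from workcell import arm, eyes
from scipy.spatial.transform import Rotation as R
def cam(name):
    o=arm.get_obs(); c=eyes.capture(name); K=np.array(c["mtx"],float)
    if name=="wrist":
        T=np.array(c["tool_from_camera"],float); Rw=R.from_quat(o["orientation"]).as_matrix()
        Rc=Rw@T[:3,:3]; p=Rw@T[:3,3]+np.array(o["eef_pos"])
    else:
        Rm=cv2.Rodrigues(np.array(c["rvec"],float))[0]; Rc=Rm.T; p=-Rm.T@np.array(c["tvec"],float).ravel()
    return dict(im=c["frame"],K=K,R=Rc,p=p)
def ray(c,uv):
    uv=np.atleast_2d(np.array(uv,float)); d=np.c_[uv,np.ones(len(uv))]@np.linalg.inv(c["K"]).T
    return d@c["R"].T
def onz(c,uv,z):
    d=ray(c,uv); return c["p"]+d*((z-c["p"][2])/d[:,2])[:,None]
def proj(c,P):
    q=(np.atleast_2d(P)-c["p"])@c["R"]; q=q@c["K"].T; return q[:,:2]/q[:,2:]
def tri(c1,u1,c2,u2):
    d1=ray(c1,u1)[0];d2=ray(c2,u2)[0]
    s=np.linalg.lstsq(np.c_[d1,-d2],c2["p"]-c1["p"],rcond=None)[0]
    a=c1["p"]+s[0]*d1;b=c2["p"]+s[1]*d2
    return (a+b)/2,np.linalg.norm(a-b)
def save(im,n): cv2.imwrite("pics/"+n+".png",im[:,:,::-1])
E
python3 - <<'E'
from h import *
import pickle
o=arm.get_obs(); print(o["clock"],o["eef_pos"],o["orientation"],o["force"],o["opening"])
cs={n:cam(n) for n in("top","side","wrist")}
pickle.dump(cs,open("c0.pkl","wb"))
for n,c in cs.items(): print(n,c["p"].round(),c["R"][:,2].round(2),c["K"][0,0])
a=cv2.resize(cs["top"]["im"],(800,500)); save(a,"top0"); save(cv2.resize(cs["side"]["im"],(800,500)),"side0")
E
```

```text
pics
0.0 [273.04850121 589.29386702 238.45517253] [ 2.15193082e-01  9.76571057e-01 -9.42574443e-04 -1.40737763e-04] [ 0.38179974  0.78073527 -0.16802592] 0.9984173762811147
top [ 437.   73. 1123.] [ 0.09 -0.03 -1.  ] 430.85444129374076
side [459. 811. 971.] [ 0.06 -0.65 -0.76] 444.61043829952496
wrist [198. 624. 384.] [ 0.27 -0.13 -0.95] 316.164681946928
```

View pics/top0.png

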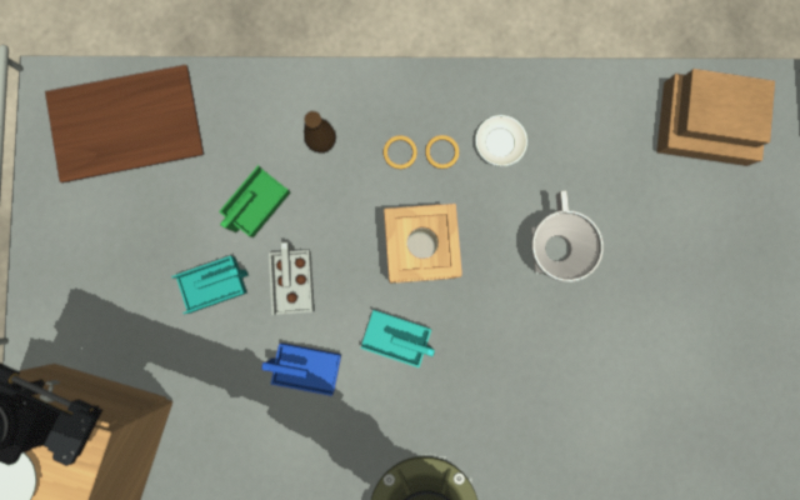

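View pics/side0.png

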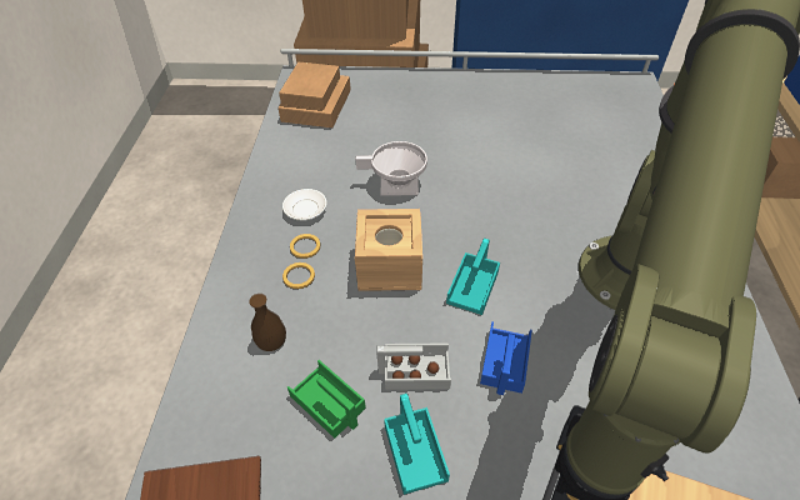

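Top view (800 px scale): stand at (423,243), funnel at (567,245) with its tab at (563,200), vase (320,130), rings (400,152) and (443,152), dish (501,140). The scoop-shaped things are grey with balls (292,281), green (255,202), turquoise (210,283) and (397,337), and blue (305,367). Only the grey one at (292,281) holds balls and isn't an excluded colour, so that is the one meant. Next I'll measure and confirm it in a crop.

```bash
python3 - <<'E'
from h import *
import pickle
cs=pickle.load(open("c0.pkl","rb"))
t=cs["top"]["im"];s=cs["side"]["im"]
def f(im,x,y,w,h,k): return cv2.resize(im[y:y+h,x:x+w],None,fx=k,fy=k,interpolation=cv2.INTER_CUBIC)
# top scoop 195..275 x 180..265 ; top funnel 410..500,145..235 ; stand 295..385,155..235
row1=np.hstack([f(t,200,185,66,75,4),f(t,415,150,66,75,4),f(t,305,158,66,75,4)])
row2=np.hstack([f(s,295,268,66,50,4),f(s,280,108,66,50,4),f(s,280,160,66,50,4)])
save(np.vstack([row1,row2]),"crops")
hsv=cv2.cvtColor(t,cv2.COLOR_RGB2HSV)
for n,(x,y) in dict(bg=(250,300),scoopwall=(217,230),scoopfl=(245,205),fun=(430,190),tab=(451,160),wood=(312,215),floor=(322,205)).items(): print(n,hsv[y,x])
E
```

```text
bg [110 172 120]
scoopwall [ 46  16 177]
scoopfl [ 43  18 198]
fun [ 26  20 203]
tab [ 47   8 233]
wood [ 20 109 229]
floor [ 20 109 229]
```

View pics/crops.png

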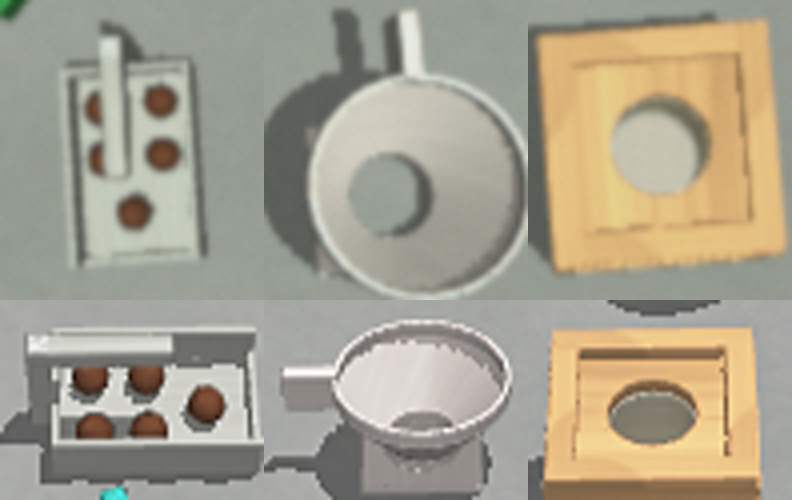

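The crop confirms the grey scoop with five brown balls (full-frame around 233,222), its spout towards the robot. The funnel tab points away from the robot, and the stand's pocket is visible. Now to get positions.

```bash
python3 - <<'E'
from h import *
import pickle
cs=pickle.load(open("c0.pkl","rb")); c=cs["top"];d=cs["side"];t=c["im"]
P=lambda o,l:[(o[0]+u/4-.4,o[1]+v/4-.4) for u,v in l]
st=onz(c,P((305,158),[(8,38),(239,20),(259,258),(28,272)]),117); print("stand",st.round(),st.mean(0),np.linalg.norm(np.diff(st,axis=0),axis=1))
pk=onz(c,P((305,158),[(46,67),(203,53),(224,219),(60,235)]),117); print("pocket",pk.round(),pk.mean(0),np.linalg.norm(np.diff(pk,axis=0),axis=1))
a=lambda p,q:np.degrees(np.arctan2(*(q-p)[[1,0]]))
print("pocket x-dir deg",a(pk[3],pk[0]),a(pk[2],pk[1]),"stand",a(st[3],st[0]),a(st[2],st[1]))
print("side pocket",onz(d,P((280,160),[(52,48),(197,48),(200,157),(50,157)]),117).mean(0))
# funnel rim
pts=P((415,150),[(46,190),(155,76),(262,190),(150,297),(75,110),(235,110),(72,270),(232,270)])
q=onz(c,pts,80)[:,:2]; A=np.c_[2*q,np.ones(len(q))]; s=np.linalg.lstsq(A,(q**2).sum(1),rcond=None)[0]
print("funnel",s[:2],np.sqrt(s[2]+s[:2]@s[:2]))
q=onz(d,P((280,108),[(332-264,385-300),(425-264,320-300),(511-264,380-300),(420-264,442-300),(355-264,340-300),(495-264,345-300),(355-264,423-300),(490-264,423-300)]),80)[:,:2];A=np.c_[2*q,np.ones(len(q))]; s2=np.linalg.lstsq(A,(q**2).sum(1),rcond=None)[0]
print("funnel side",s2[:2],np.sqrt(s2[2]+s2[:2]@s2[:2]))
tb=onz(c,P((415,150),[(142,12),(150,72)]),86); print("tab",tb.round(), a(s[:2],tb[0,:2]),a(tb[1],tb[0]))
sc=onz(c,P((200,185),[(62,65),(190,60),(205,258),(70,267)]),[36,36,36,36]);print("scoop",sc.round(),sc.mean(0),np.linalg.norm(np.diff(sc,axis=0),axis=1),a(sc[3],sc[0]),a(sc[2],sc[1]))
hd=onz(c,P((200,185),[(110,38),(117,178)]),84);print("handle",hd.round(1),a(hd[1],hd[0]),np.linalg.norm(hd[1]-hd[0]))
h2=onz(d,P((295,268),[(28,40),(172,40)]),84);print("handle side",h2.round(1))
E
```

```text
stand [[598.  79. 117.]
 [608. -58. 117.]
 [467. -67. 117.]
 [460.  68. 117.]] [533.08552873   5.53626074 117.        ] [137.10248503 141.10040427 135.33739165]
pocket [[580.  57. 117.]
 [588. -36. 117.]
 [490. -47. 117.]
 [481.  49. 117.]] [534.94387427   5.71897554 117.        ] [93.12832179 98.79573539 96.56532831]
pocket x-dir deg 4.344463240788156 6.334493056284582 stand 4.564563340390849 3.8295601539629116
side pocket [535.7623953    2.60575504 117.        ]
funnel [ 529.38931199 -279.20074949] 68.60344869957915
funnel side [ 530.42069352 -280.22409389] 72.3603852271484
tab [[ 637. -274.   86.]
 [ 600. -277.   86.]] 2.9927812184549705 5.638562499905627
scoop [[526. 310.  36.]
 [528. 230.  36.]
 [404. 220.  36.]
 [399. 303.  36.]] [464.28854374 265.70314063  36.        ] [ 80.22230839 124.51402609  83.86825428] 3.0269202203624275 4.710912358260416
handle [[537.8 271.   84. ]
 [453.6 265.9  84. ]] 3.4762980173276032 84.33464753228618
handle side [[539.5 267.9  84. ]
 [456.2 263.5  84. ]]
```

jog_arm:
  hand: 1
  increments:
    - {"az": -0.162,"tz": -0.01}
    - {"az": -0.162,"tz": -0.01}
    - {"az": -0.162,"tz": -0.01}
    - {"tx": -0.0166,"ty": -0.049}
    - {"tx": -0.0166,"ty": -0.049}
    - {"tx": -0.0166,"ty": -0.049}
    - {"tx": -0.0166,"ty": -0.049}
    - {"tx": -0.0166,"ty": -0.049}

```text
validation failed for argument at $.in...
```

jog_arm:
  increments:
    - {"tx": -0.0166,"ty": -0.049}
    - {"tx": -0.0166,"ty": -0.049}
    - {"tx": -0.0166,"ty": -0.049}
    - {"tx": -0.0166,"ty": -0.049}
    - {"tx": -0.0166,"ty": -0.049}
    - {"tx": -0.0166,"ty": -0.049}

```text
validation failed for argument at $.in...
```

jog_arm:
  hand: 1
  increments:
    - {"tx": 0,"ty": 0,"tz": -0.01,"ax": 0,"ay": 0,"az": -0.162}
    - {"tx": 0,"ty": 0,"tz": -0.01,"ax": 0,"ay": 0,"az": -0.162}
    - {"tx": 0,"ty": 0,"tz": -0.01,"ax": 0,"ay": 0,"az": -0.162}
    - {"tx": -0.0166,"ty": -0.049,"tz": 0,"ax": 0,"ay": 0,"az": 0}
    - {"tx": -0.0166,"ty": -0.049,"tz": 0,"ax": 0,"ay": 0,"az": 0}
    - {"tx": -0.0166,"ty": -0.049,"tz": 0,"ax": 0,"ay": 0,"az": 0}
    - {"tx": -0.0166,"ty": -0.049,"tz": 0,"ax": 0,"ay": 0,"az": 0}
    - {"tx": -0.0166,"ty": -0.049,"tz": 0,"ax": 0,"ay": 0,"az": 0}

```text
clock: 1.15
eef_pos: [369.3, 347.6, 269.4]
orientation: [-0.026, 1.0, -0.0, 0.0]
force: [1.1, 0.3, 0.2]
opening: 0.997
gripper_force: 0.0
```

jog_arm:
  increments:
    - {"tx": -0.0166,"ty": -0.049,"tz": 0,"ax": 0,"ay": 0,"az": 0}
    - {"tx": -0.0166,"ty": -0.049,"tz": 0,"ax": 0,"ay": 0,"az": 0}
    - {"tx": -0.0166,"ty": -0.049,"tz": 0,"ax": 0,"ay": 0,"az": 0}
    - {"tx": -0.0166,"ty": -0.049,"tz": 0,"ax": 0,"ay": 0,"az": 0}
    - {"tx": -0.0166,"ty": -0.049,"tz": 0,"ax": 0,"ay": 0,"az": 0}
    - {"tx": -0.0166,"ty": -0.049,"tz": 0,"ax": 0,"ay": 0,"az": 0}
    - {"tx": -0.0166,"ty": -0.049,"tz": 0,"ax": 0,"ay": 0,"az": 0}
    - {"tx": 0,"ty": 0,"tz": 0,"ax": 0,"ay": 0,"az": 0}

```text
clock: 2.15
eef_pos: [503.5, 8.0, 269.5]
orientation: [-0.022, 1.0, -0.001, 0.0]
force: [0.8, 0.1, -0.2]
opening: 0.998
gripper_force: 0.0
```

```bash
python3 - <<'E'
from h import *
import pickle
c=cam("wrist"); pickle.dump(c,open("w1.pkl","wb")); save(cv2.resize(c["im"],(800,500)),"w1")
print(proj(c,[[534.5,5,117]]),c["p"])
E
```

```text
[[313.31790761 221.12629366]] [421.18585942   4.49696019 415.32256124]
```

jog_arm:
  increments:
    - {"tx": -0.0166,"ty": -0.049,"tz": 0,"ax": 0,"ay": 0,"az": 0}
    - {"tx": -0.0166,"ty": -0.049,"tz": 0,"ax": 0,"ay": 0,"az": 0}
    - {"tx": -0.0166,"ty": -0.049,"tz": 0,"ax": 0,"ay": 0,"az": 0}
    - {"tx": -0.0166,"ty": -0.049,"tz": 0,"ax": 0,"ay": 0,"az": 0}
    - {"tx": -0.0166,"ty": -0.049,"tz": 0,"ax": 0,"ay": 0,"az": 0}
    - {"tx": -0.0166,"ty": -0.049,"tz": 0,"ax": 0,"ay": 0,"az": 0}
    - {"tx": 0,"ty": 0,"tz": 0,"ax": 0,"ay": 0,"az": 0}

```text
clock: 3.08
eef_pos: [617.3, -278.2, 267.6]
orientation: [-0.024, 1.0, -0.001, -0.002]
force: [0.0, 0.8, 0.4]
opening: 0.996
gripper_force: 0.0
```

```bash
python3 - <<'E'
from h import *
import pickle
c=cam("wrist"); pickle.dump(c,open("w2.pkl","wb"))
w1=pickle.load(open("w1.pkl","rb"))
o=arm.get_obs(); print(o["eef_pos"],o["orientation"],proj(c,[[530,-279.5,80],[618,-275,86]]))
save(np.hstack([cv2.resize(w1["im"][60:400,120:520],(400,340)),cv2.resize(c["im"][60:400,120:520],(400,340))]),"w12")
E
```

```text
[ 617.64449233 -275.46540877  268.03930921] [-2.55212066e-02  9.99673544e-01  3.44707131e-04 -1.16378978e-03] [[320.72596513  98.9872855 ]
 [320.6908632  185.66310354]]
```

View pics/w12.png

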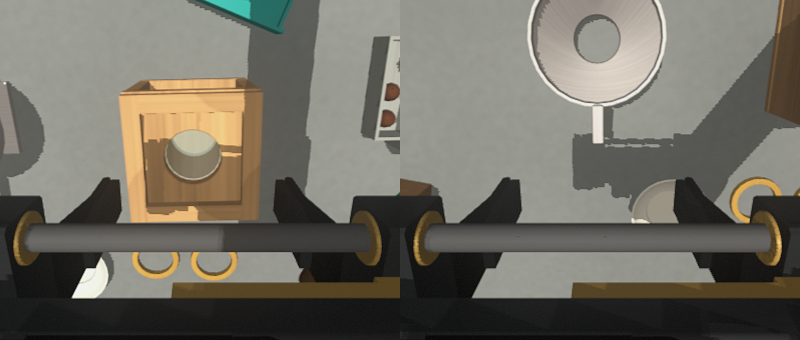

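Left: the pocket's corners lie at crop (142,112), (244,112), (240,205) and (147,205). Right: the funnel rim spans crop x 527–666, with the tab from (598,106) to (598,143).

```bash
python3 - <<'E'
from h import *
import pickle
w1=pickle.load(open("w1.pkl","rb"));w2=pickle.load(open("w2.pkl","rb"))
a=lambda p,q:np.degrees(np.arctan2(*(q-p)[[1,0]]))
pk=onz(w1,np.array([(142,112),(244,112),(240,205),(147,205)])+[120,60],117);print(pk.round(1),pk.mean(0),a(pk[0],pk[3]),a(pk[1],pk[2]),a(pk[1],pk[0])-90)
# dark pocket edges / tab edges subpixel: tab columns
g=cv2.cvtColor(w2["im"],cv2.COLOR_RGB2GRAY).astype(int)
m=(w2["im"].min(2)>185).astype(np.uint8)
L,Rr=[],[]
for v in range(172,202):
    xs=np.where(m[v,300:340])[0]+300
    if len(xs): L.append((xs[0]-.5,v));Rr.append((xs[-1]+.5,v))
print(L[::5],Rr[::5],L[-1])
c=[((l[0]+r[0])/2,l[1]) for l,r in zip(L,Rr)]
q=onz(w2,c,86);print(q[0],q[-1],a(q[0],q[-1]))
print("funnel centre chk",onz(w2,[(120+127-400+400,98),(120+266,98)],80))
E
```

```text
[[486.4 -46.3 117. ]
 [482.   51.5 117. ]
 [581.6  56.1 117. ]
 [586.  -41.8 117. ]] [534.00653973   4.90339047 117.        ] 2.6026984035225085 2.645182011856691 -177.4295528104195
[(np.float64(312.5), 172), (np.float64(312.5), 177), (np.float64(312.5), 182), (np.float64(312.5), 187), (np.float64(312.5), 192), (np.float64(312.5), 197)] [(np.float64(322.5), 172), (np.float64(322.5), 177), (np.float64(322.5), 182), (np.float64(322.5), 187), (np.float64(321.5), 192), (np.float64(322.5), 197)] (np.float64(313.5), 201)
[ 603.35341145 -279.13076432   86.        ] [ 635.2391927  -277.02127489   86.        ] 3.7850403205894643
funnel centre chk [[ 532.65889046 -353.45003934   80.        ]
 [ 525.8757503  -214.18587169   80.        ]]
```

jog_arm:
  increments:
    - {"tx": 0,"ty": -0.002,"tz": 0.05,"ax": 0,"ay": 0,"az": 0}
    - {"tx": 0,"ty": 0,"tz": 0.05,"ax": 0,"ay": 0,"az": 0}
    - {"tx": 0,"ty": 0,"tz": 0.05,"ax": 0,"ay": 0,"az": 0}
    - {"tx": 0,"ty": 0,"tz": 0.03,"ax": 0,"ay": 0,"az": 0}
    - {"tx": 0,"ty": 0,"tz": 0.015,"ax": 0,"ay": 0,"az": 0}
    - {"tx": 0,"ty": 0,"tz": 0.007,"ax": 0,"ay": 0,"az": 0}

```text
clock: 3.88
eef_pos: [618.4, -275.6, 67.5]
orientation: [-0.027, 1.0, 0.001, 0.0]
force: [0.2, -0.6, -0.2]
opening: 1.005
gripper_force: 0.0
```

jog_arm:
  hand: 0
  newtons: 60
  increments:
    - {"tx": 0,"ty": 0,"tz": 0,"ax": 0,"ay": 0,"az": 0}
    - {"tx": 0,"ty": 0,"tz": 0,"ax": 0,"ay": 0,"az": 0}
    - {"tx": 0,"ty": 0,"tz": 0,"ax": 0,"ay": 0,"az": 0}
    - {"tx": 0,"ty": 0,"tz": 0,"ax": 0,"ay": 0,"az": 0}
    - {"tx": 0,"ty": 0,"tz": 0,"ax": 0,"ay": 0,"az": 0}
    - {"tx": 0,"ty": 0,"tz": 0,"ax": 0,"ay": 0,"az": 0}
    - {"tx": 0,"ty": 0,"tz": 0,"ax": 0,"ay": 0,"az": 0}
    - {"tx": 0,"ty": 0,"tz": 0,"ax": 0,"ay": 0,"az": 0}

```text
clock: 4.88
eef_pos: [617.8, -277.4, 67.5]
orientation: [-0.026, 1.0, 0.0, -0.0]
force: [0.4, 0.1, -0.3]
opening: 0.173
gripper_force: 0.0
```

jog_arm:
  increments:
    - {"tx": 0,"ty": 0,"tz": 0,"ax": 0,"ay": 0,"az": 0}
    - {"tx": 0,"ty": 0,"tz": 0,"ax": 0,"ay": 0,"az": 0}
    - {"tx": 0,"ty": 0,"tz": 0,"ax": 0,"ay": 0,"az": 0}
    - {"tx": 0,"ty": 0,"tz": 0,"ax": 0,"ay": 0,"az": 0}

```text
clock: 5.38
eef_pos: [617.7, -277.4, 67.5]
orientation: [-0.026, 1.0, 0.0, -0.0]
force: [-0.4, -0.1, -0.5]
opening: 0.132
gripper_force: 60.0
```

jog_arm:
  increments:
    - {"tx": 0,"ty": 0,"tz": -0.01,"ax": 0,"ay": 0,"az": 0}
    - {"tx": 0,"ty": 0,"tz": -0.03,"ax": 0,"ay": 0,"az": 0}
    - {"tx": 0,"ty": 0,"tz": -0.04,"ax": 0,"ay": 0,"az": 0}
    - {"tx": 0,"ty": 0,"tz": -0.04,"ax": 0,"ay": 0,"az": 0}
    - {"tx": 0,"ty": 0,"tz": -0.04,"ax": 0,"ay": 0,"az": 0}
    - {"tx": 0,"ty": 0,"tz": 0,"ax": 0,"ay": 0,"az": 0}
    - {"tx": 0,"ty": 0,"tz": 0,"ax": 0,"ay": 0,"az": 0}

```text
clock: 6.25
eef_pos: [617.3, -277.0, 226.5]
orientation: [-0.026, 1.0, 0.0, -0.001]
force: [-0.1, -0.4, -3.4]
opening: 0.134
gripper_force: 60.0
```

```bash
python3 - <<'E'
from h import *
import pickle
ps=[];cs={}
for n in("top","side","wrist"): ps.append(arm.get_obs()["eef_pos"]); cs[n]=cam(n)
pickle.dump(cs,open("c3.pkl","wb")); o=arm.get_obs();print(o["clock"],np.mean(ps,0),o["force"],o["torque"],o["gripper_force"])
s=cs["side"];u=proj(s,[[530,-278,190]])[0].astype(int);print(u)
x,y=u[0]-50,u[1]-40;print(x,y)
A=cv2.resize(s["im"][y:y+95,x:x+100],None,fx=4,fy=4,interpolation=cv2.INTER_CUBIC)
B=cs["wrist"]["im"][0:400,120:520][:380]
save(np.hstack([A[:380],B]),"lift")
E
```

```text
6.4 [ 617.09024888 -276.78214259  225.91826197] [ 0.01224095  0.44838547 -3.39147173] [ 0.0537782  -0.12902554  0.00267058] 59.95029925368726
[318  98]
268 58
```

View pics/lift.png

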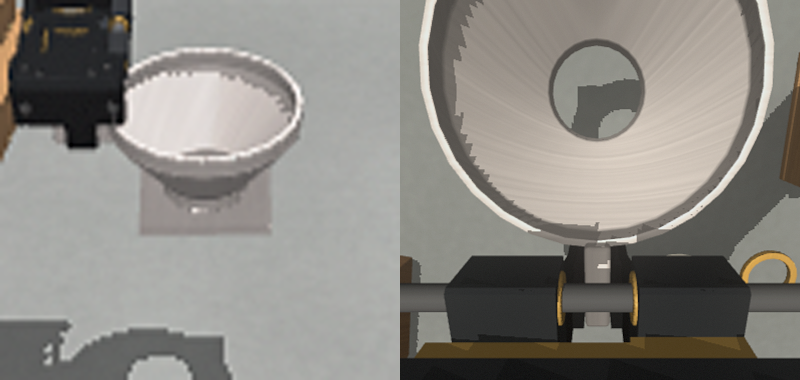

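Side crop: foot bottom corners at about (140,233) and (270,233), so it looks near level. Wrist crop: throat hole spans x 549–645, y 40–140. I'll compare both with predictions for small sag angles.

```bash
python3 - <<'E'
from h import *
import pickle
cs=pickle.load(open("c3.pkl","rb"));s=cs["side"];w=cs["wrist"]
tab=np.array([617.1,-277,227.9])
th=np.linspace(0,2*np.pi,90)
for sag in(0,2,4,6):
    Rm=(R.from_euler('z',3,degrees=True)*R.from_euler('y',-sag,degrees=True)).as_matrix()
    f=lambda q:(np.atleast_2d(q)-[88,0,68])@Rm.T+tab
    a=proj(s,f([[48.25,48.25,0],[-48.25,48.25,0]])); 
    c=f(np.c_[70*np.cos(th),70*np.sin(th),0*th+80]); b=proj(w,c)-[120,0]
    h=proj(w,f(np.c_[27*np.cos(th),27*np.sin(th),0*th+8]))-[120,0]
    sr=(proj(s,c)-[268,58])*4
    print(sag,((a-[268,58])*4).round(),"rim",b.min(0).round(),b.max(0).round(),"hole",h.min(0).round(),h.max(0).round(),"siderim",sr.min(0).round(),sr.max(0).round())
E
```

```text
0 [[138. 233.]
 [271. 232.]] rim [  16. -138.] [378. 251.] hole [153.  46.] [241. 139.] siderim [105.  45.] [302. 159.]
2 [[135. 235.]
 [267. 237.]] rim [  21. -127.] [373. 250.] hole [153.  51.] [240. 142.] siderim [106.  49.] [302. 162.]
4 [[132. 236.]
 [263. 242.]] rim [  25. -117.] [369. 248.] hole [154.  56.] [240. 145.] siderim [107.  52.] [302. 166.]
6 [[128. 237.]
 [260. 247.]] rim [  29. -107.] [364. 247.] hole [155.  61.] [239. 148.] siderim [107.  56.] [302. 170.]
```

Sag is under about 1°, so I'll carry the funnel to above the pocket.

jog_arm:
  increments:
    - {"tx": -0.0028,"ty": 0.0408,"tz": 0,"ax": 0,"ay": 0,"az": 0}
    - {"tx": -0.0028,"ty": 0.0408,"tz": 0,"ax": 0,"ay": 0,"az": 0}
    - {"tx": -0.0028,"ty": 0.0408,"tz": 0,"ax": 0,"ay": 0,"az": 0}
    - {"tx": -0.0028,"ty": 0.0408,"tz": 0,"ax": 0,"ay": 0,"az": 0}
    - {"tx": -0.0028,"ty": 0.0408,"tz": 0,"ax": 0,"ay": 0,"az": 0}
    - {"tx": -0.0028,"ty": 0.0408,"tz": 0,"ax": 0,"ay": 0,"az": 0}
    - {"tx": -0.0028,"ty": 0.0408,"tz": 0,"ax": 0,"ay": 0,"az": 0}
    - {"tx": 0,"ty": 0,"tz": 0.015,"ax": 0,"ay": 0,"az": 0}

```text
clock: 7.4
eef_pos: [622.8, 14.8, 212.0]
orientation: [-0.03, 1.0, 0.001, 0.0]
force: [0.0, -0.0, -2.5]
opening: 0.13
gripper_force: 59.9
```

jog_arm:
  increments:
    - {"tx": 0,"ty": 0,"tz": 0.015,"ax": 0,"ay": 0,"az": 0}
    - {"tx": 0,"ty": 0,"tz": 0,"ax": 0,"ay": 0,"az": 0}
    - {"tx": 0,"ty": 0,"tz": 0,"ax": 0,"ay": 0,"az": 0}

```text
clock: 7.78
eef_pos: [622.5, 7.4, 197.6]
orientation: [-0.025, 1.0, -0.0, 0.0]
force: [-0.3, -0.9, -2.9]
opening: 0.136
gripper_force: 60.0
```

```bash
python3 - <<'E'
from h import *
import pickle
ps=[];qs=[];cs={}
for n in("top","side","wrist"): 
    o=arm.get_obs();ps.append(o["eef_pos"]);qs.append(o["orientation"]); cs[n]=cam(n)
pickle.dump(cs,open("c4.pkl","wb")); print(np.mean(ps,0),R.from_quat(qs).mean().as_quat(),proj(cs["top"],[[534,5,120]]))
t=cs["top"]["im"];s=cs["side"]["im"]
A=cv2.resize(t[135:235,295:395],None,fx=4,fy=4,interpolation=cv2.INTER_CUBIC)
B=cv2.resize(s[145:245,262:362],None,fx=4,fy=4,interpolation=cv2.INTER_CUBIC)
save(np.hstack([A,B]),"over")
E
```

```text
[622.66378852   7.64664654 197.9191895 ] [ 2.52302228e-02 -9.99681613e-01  1.28205432e-04 -3.02105548e-04] [[338.32996943 193.66143793]]
```

View pics/over.png

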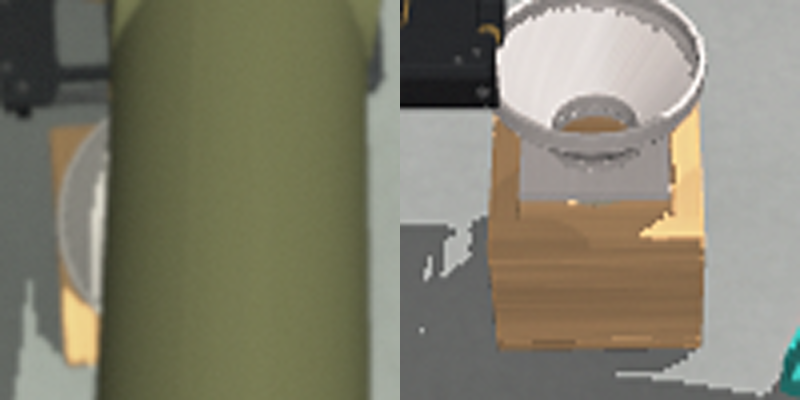

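```bash
python3 - <<'E'
from h import *
import pickle
cs=pickle.load(open("c4.pkl","rb"));s=cs["side"]
P=lambda l:[(262+u/4-.4,145+v/4-.4) for u,v in l]
z=197.9-67.5
q=onz(s,P([(120,201),(270,201)]),z);print(q,q.mean(0),z)
st=onz(s,P([(90,233),(303,235)]),117);print(st,st.mean(0))
n=np.array([-np.sin(np.radians(3)),np.cos(np.radians(3)),0])
print("funnel c",q.mean(0)-48.25*n,"stand c",st.mean(0)-68*n)
w=cs["wrist"]; print(proj(w,[[534,5,187],[534,5,115]]))
m=onz(w,[(320,0)],115)
save(w["im"],"w4")
for _ in range(5):
    o=arm.get_obs()
E
```

```text
[[581.12207895  52.73179781 130.4       ]
 [485.3564092   48.1964858  130.4       ]] [533.23924408  50.4641418  130.4       ] 130.4
[[599.5884765   69.10227157 117.        ]
 [463.54607263  64.26912563 117.        ]] [531.56727457  66.6856986  117.        ]
funnel c [535.76445396   2.28026675 130.4       ] stand c [535.12611959  -1.22110976 117.        ]
[[321.07921552  88.902758  ]
 [319.9093465   93.41593363]]
```

jog_arm:
  increments:
    - {"tx": 0.0005,"ty": 0.001,"tz": 0.008,"ax": 0,"ay": 0,"az": 0}
    - {"tx": 0,"ty": 0,"tz": 0.004,"ax": 0,"ay": 0,"az": 0}
    - {"tx": 0,"ty": 0,"tz": 0.002,"ax": 0,"ay": 0,"az": 0}
    - {"tx": 0,"ty": 0,"tz": 0.002,"ax": 0,"ay": 0,"az": 0}
    - {"tx": 0,"ty": 0,"tz": 0,"ax": 0,"ay": 0,"az": 0}

```text
clock: 8.55
eef_pos: [621.8, 9.8, 181.4]
orientation: [-0.026, 1.0, -0.0, -0.0]
force: [-0.8, -0.1, -2.5]
opening: 0.134
gripper_force: 60.0
```

jog_arm:
  increments:
    - {"tx": 0,"ty": 0,"tz": 0.002,"ax": 0,"ay": 0,"az": 0}
    - {"tx": 0,"ty": 0,"tz": 0.002,"ax": 0,"ay": 0,"az": 0}
    - {"tx": 0,"ty": 0,"tz": 0,"ax": 0,"ay": 0,"az": 0}

```text
clock: 8.93
eef_pos: [621.7, 9.8, 177.3]
orientation: [-0.026, 1.0, 0.0, -0.0]
force: [0.7, 0.5, -3.1]
opening: 0.129
gripper_force: 60.0
```

jog_arm:
  increments:
    - {"tx": 0,"ty": 0,"tz": 0.001,"ax": 0,"ay": 0,"az": 0}
    - {"tx": 0,"ty": 0,"tz": 0.001,"ax": 0,"ay": 0,"az": 0}
    - {"tx": 0,"ty": 0,"tz": 0,"ax": 0,"ay": 0,"az": 0}

```text
clock: 9.3
eef_pos: [621.8, 9.8, 175.5]
orientation: [-0.026, 1.0, 0.0, -0.0]
force: [-0.4, -0.3, -2.7]
opening: 0.131
gripper_force: 60.0
```

jog_arm:
  increments:
    - {"tx": 0,"ty": 0,"tz": 0.0008,"ax": 0,"ay": 0,"az": 0}
    - {"tx": 0,"ty": 0,"tz": 0.0005,"ax": 0,"ay": 0,"az": 0}
    - {"tx": 0,"ty": 0,"tz": 0,"ax": 0,"ay": 0,"az": 0}

```text
clock: 9.68
eef_pos: [622.1, 9.8, 174.6]
orientation: [-0.026, 1.0, 0.0, 0.0]
force: [0.3, -0.6, -1.1]
opening: 0.136
gripper_force: 60.0
```

jog_arm:
  hand: 0.5
  increments:
    - {"tx": 0,"ty": 0,"tz": 0,"ax": 0,"ay": 0,"az": 0}
    - {"tx": 0,"ty": 0,"tz": 0,"ax": 0,"ay": 0,"az": 0}
    - {"tx": 0,"ty": 0,"tz": 0,"ax": 0,"ay": 0,"az": 0}
    - {"tx": 0,"ty": 0,"tz": 0,"ax": 0,"ay": 0,"az": 0}
    - {"tx": 0,"ty": 0,"tz": -0.02,"ax": 0,"ay": 0,"az": 0}
    - {"tx": 0,"ty": 0,"tz": -0.05,"ax": 0,"ay": 0,"az": 0}
    - {"tx": 0,"ty": 0,"tz": -0.05,"ax": 0,"ay": 0,"az": 0}
    - {"tx": 0,"ty": 0,"tz": 0,"ax": 0,"ay": 0,"az": 0}

```text
clock: 10.68
eef_pos: [624.3, 9.3, 301.0]
orientation: [-0.026, 1.0, 0.0, 0.005]
force: [0.1, -1.1, -0.8]
opening: 0.502
gripper_force: 0.0
```

```bash
python3 - <<'E'
from h import *
import pickle
ps=[];cs={}
for n in("side","wrist"): 
    o=arm.get_obs();ps.append(o["eef_pos"]); cs[n]=cam(n)
pickle.dump(cs,open("c5.pkl","wb")); print(np.mean(ps,0),o["clock"])
s=cs["side"]["im"]
B=cv2.resize(s[145:245,262:362],None,fx=4,fy=4,interpolation=cv2.INTER_CUBIC)
save(np.hstack([B,cs["wrist"]["im"][:,120:520]]),"seated")
th=np.linspace(0,2*np.pi,180)
for c,off,k in((cs["side"],[262,145],4),(cs["wrist"],[120,0],1)):
    a=(proj(c,np.c_[534+70*np.cos(th),5+70*np.sin(th),0*th+187])-off)*k; print(a.min(0).round(),a.max(0).round())
E
```

```text
[623.74571301   9.36146491 299.4468732 ] 10.725
[84. 11.] [306. 167.]
[106. -13.] [289. 182.]
```

View pics/seated.png

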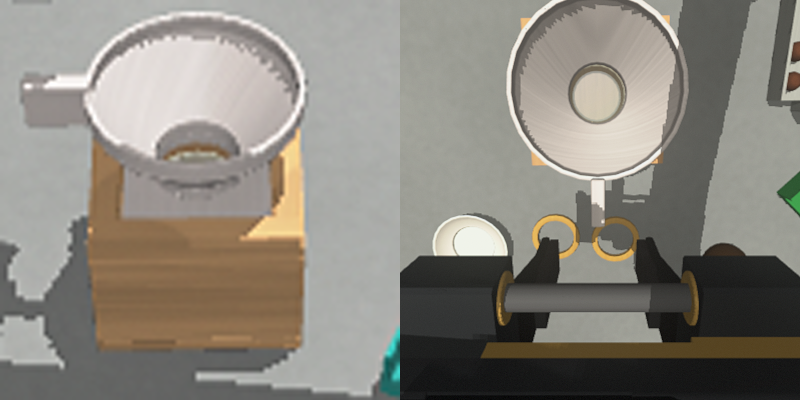

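Seated: the rim lies exactly where a fully home funnel predicts (side crop 84–306), with hole and throat aligned. Now a quick kinematics estimate to choose the slant.

```bash
python3 - <<'E'
from h import *
o=arm.get_obs(); q=np.array(o["joint_positions"]);print(q.round(3))
p=np.array(o["eef_pos"])
q0=np.array([-1.123,.321,-.07,1.45,.023,1.371,-.057]);p0=np.array([273.2,589.8,239.6])
A=[];b=[]
for j,x in((q0,p0),(q,p)):
    a,c,e=j[1],j[1]+j[3],j[1]+j[3]+j[5]
    A+=[[0,np.sin(a),np.sin(c)],[1,np.cos(a),np.cos(c)]];b+=[np.hypot(*x[:2]),x[2]]
print(np.linalg.lstsq(np.array(A),np.array(b),rcond=None), "h-L3,L1,L2")
E
```

```text
[-0.484  0.256  0.525  1.458 -0.129  1.459  1.664]
(array([-158.5108066 ,  532.63886041,  492.38784029]), array([177.10904943]), np.int32(3), array([1.97976943, 1.44204836, 0.03177268])) h-L3,L1,L2
```

```bash
cat > k.py <<'E'
import numpy as np
from scipy.spatial.transform import Rotation as R
from scipy.optimize import least_squares
LIM=np.array([[-2.86,2.86],[-.3,2.09],[-1.38,1.24],[.06,2.45],[-1.56,4.7],[.09,2.05],[-2.69,2.69]])
def fk(q,P,sg=(-1,-1,-1,-1)):
    h,L1,L2,L3,e1,e2,e3=P
    z=lambda a:R.from_euler('z',a);y=lambda a:R.from_euler('y',a)
    r=z(sg[0]*q[0]);p=np.array([0,0,h]);r=r*y(q[1]);p=p+r.apply([0,0,L1])
    r=r*z(sg[1]*q[2]);p=p+r.apply([e1,0,0]);r=r*y(q[3]);p=p+r.apply([e2,0,L2])
    r=r*z(sg[2]*q[4]);r=r*y(q[5]);p=p+r.apply([e3,0,L3]);r=r*z(sg[3]*q[6])
    return p,r
E
python3 - <<'E'
from h import *
from k import *
import itertools
o=arm.get_obs()
D=[(np.array([-1.123,.321,-.07,1.45,.023,1.371,-.057]),np.array([273.2,589.8,239.6]),R.from_quat([2.15193082e-01,9.76571057e-01,-9.4e-04,-1.4e-04])),(np.array(o["joint_positions"]),np.array(o["eef_pos"]),R.from_quat(o["orientation"]))]
for sg in itertools.product((-1,1),repeat=4):
    f=lambda P:np.r_[np.concatenate([fk(q,P,sg)[0]-p for q,p,_ in D]),(P-[350,450,450,250,0,0,0])*.02]
    s=least_squares(f,[350,450,450,250,0,0,0]);
    rel=[(fk(q,s.x,sg)[1].inv()*r).as_rotvec().round(2) for q,_,r in D]
    print(sg,round(s.cost,1),s.x.round(),*rel)
E
```

```text
(-1, -1, -1, -1) 463.2 [326. 414. 498. 289.  39.  80.  -7.] [0.   0.   1.57] [-0.    0.    1.57]
(-1, -1, -1, 1) 463.2 [326. 414. 498. 289.  39.  80.  -7.] [0.   0.   1.68] [ 0.    0.   -1.76]
(-1, -1, 1, -1) 488.8 [ 28. 412. 468.  30.  37.  44. -34.] [ 0.03 -0.04  1.56] [-0.18 -0.22  1.59]
(-1, -1, 1, 1) 488.8 [ 28. 412. 468.  30.  37.  44. -34.] [ 0.04 -0.03  1.68] [-0.21  0.21 -1.72]
(-1, 1, -1, -1) 4079.3 [-3171.  1868.   443.  -522.  -141. -1186.   487.] [-0.03  0.04  1.44] [0.32 0.12 2.57]
(-1, 1, -1, 1) 4079.3 [-3171.  1868.   443.  -522.  -141. -1186.   487.] [-0.04  0.03  1.55] [ 0.07 -0.25 -0.73]
(-1, 1, 1, -1) 3901.1 [-1358.  1912.   374.  2067.  -185. -1902.   501.] [0.   0.   1.43] [0.   0.   2.62]
(-1, 1, 1, 1) 3901.1 [-1358.  1912.   374.  2067.  -185. -1902.   501.] [0.   0.   1.54] [ 0.   -0.   -0.71]
(1, -1, -1, -1) 379006.3 [  832. -2953.   630.  1474.  1388. -4282.  1853.] [ 0.   -0.   -0.68] [-0.  -0.   0.6]
(1, -1, -1, 1) 379006.3 [  832. -2953.   630.  1474.  1388. -4282.  1853.] [ 0.   -0.   -0.56] [-0.    0.   -2.73]
(1, -1, 1, -1) 197863.7 [ 2075. -3219.  1705. -5235.  1794.  3187.  2074.] [ 0.05  0.01 -0.68] [-0.06 -0.26  0.63]
(1, -1, 1, 1) 197863.7 [ 2075. -3219.  1705. -5235.  1794.  3187.  2074.] [ 0.04  0.01 -0.57] [-0.34  0.11 -2.68]
(1, 1, -1, -1) 134780.9 [ 5182. -5150.  1298. -5640.  1981.  4882.   959.] [-0.04 -0.02 -0.81] [0.19 0.21 1.61]
(1, 1, -1, 1) 134780.9 [ 5182. -5150.  1298. -5640.  1981.  4882.   959.] [-0.04 -0.02 -0.69] [ 0.2  -0.21 -1.69]
(1, 1, 1, -1) 348639.2 [ 2845. -4859.  1027.   702.  1576. -3419.  1670.] [ 0.   -0.   -0.82] [-0.   -0.    1.65]
(1, 1, 1, 1) 348639.2 [ 2845. -4859.  1027.   702.  1576. -3419.  1670.] [ 0.  -0.  -0.7] [-0.    0.   -1.68]
```

```bash
python3 - <<'E'
from h import *
from k import *
P=[326,414,498,289,39,80,-7]
q0=np.array(arm.get_obs()["joint_positions"])
C=R.from_euler('z',1.5708)
def ik(p,r,seed):
    def f(q):
        a,b=fk(q,P);e=(r.inv()*(b*C)).as_rotvec()
        return np.r_[(a-p)/100,e*2,(q-seed)*.003]
    s=least_squares(f,np.clip(seed,LIM[:,0]+.01,LIM[:,1]-.01),bounds=(LIM[:,0],LIM[:,1]));a,b=fk(s.x,P)
    return s.x,np.linalg.norm(a-p),np.degrees((r.inv()*(b*C)).magnitude())
def tool(yaw,tilt,flip): # scoop yaw deg; tilt of fingers toward spout
    r=R.from_euler('z',yaw,degrees=True)*R.from_euler('x',180,degrees=True)*R.from_euler('y',tilt,degrees=True)
    return r*R.from_euler('z',180,degrees=True) if flip else r
for flip in(0,1):
  for al in(10,20,30,40):
    g=ik(np.array([484,267,75.]),tool(183.5,al,flip),q0)
    out=[]
    for dyaw in(0,-45,-90,-135,-180,45,90,135):
        q=g[0];pos0=np.array([484,267,300.]);T=np.array([534,5,205.]);w=[]
        for k in range(11):  # move+yaw
            t=k/10;y=183.5+dyaw*t;d=np.array([np.cos(np.radians(y)),np.sin(np.radians(y)),0])
            q,e1,e2=ik(pos0*(1-t)+t*(T+[0,0,60]-82*d+[0,0,61]),tool(y,al,flip),q);w.append((e1,e2))
        for th in range(10,81,10):
            c,s=np.cos(np.radians(th)),np.sin(np.radians(th))
            q,e1,e2=ik(T+d*(-82*c+61*s)+[0,0,82*s+61*c],tool(y,al-th,flip),q);w.append((e1,e2))
        m=np.minimum(q-LIM[:,0],LIM[:,1]-q)
        w=np.array(w);out.append("%d:%.0f/%.0f,%.0f/%.0f m%.2f"%(dyaw,*w[:11].max(0),*w[11:].max(0),m.min()))
    print(flip,al,"grasp",g[0].round(2),round(g[1]),round(g[2])," | ".join(out))
E
```

```text
0 10 grasp [-0.76  0.45  0.33  1.69 -0.22  1.2   1.28] 0 0 0:0/0,72/12 m0.00 | -45:0/0,0/0 m0.17 | -90:0/0,0/0 m0.31 | -135:0/0,13/9 m0.00 | -180:3/1,46/32 m0.00 | 45:0/0,32/30 m0.00 | 90:9/5,31/34 m0.00 | 135:70/39,67/51 m0.00
0 20 grasp [-0.71  0.55  0.32  1.56 -0.28  1.4   1.32] 0 0 0:0/0,71/7 m0.00 | -45:0/0,0/0 m0.10 | -90:0/0,0/0 m0.36 | -135:0/0,7/5 m0.00 | -180:20/7,34/24 m0.00 | 45:0/0,25/23 m0.00 | 90:1/1,31/33 m0.00 | 135:65/34,68/52 m0.00
0 30 grasp [-0.65  0.66  0.3   1.42 -0.33  1.6   1.34] 0 0 0:3/2,63/9 m0.00 | -45:0/0,0/0 m0.06 | -90:0/0,0/0 m0.42 | -135:0/0,1/0 m0.00 | -180:38/13,22/15 m0.00 | 45:0/0,18/16 m0.00 | 90:0/0,31/31 m0.00 | 135:58/29,69/53 m0.00
0 40 grasp [-0.6   0.78  0.27  1.29 -0.37  1.79  1.35] 0 0 0:15/11,41/10 m0.00 | -45:3/2,0/0 m0.00 | -90:2/2,0/0 m0.41 | -135:2/2,0/0 m0.00 | -180:58/18,29/8 m0.00 | 45:10/7,10/9 m0.00 | 90:9/6,31/29 m0.00 | 135:48/23,69/54 m0.00
1 10 grasp [-1.19  0.59  0.84  1.69 -0.52  1.26 -1.7 ] 0 0 0:0/0,56/16 m0.00 | -45:0/0,32/28 m0.00 | -90:4/2,36/38 m0.00 | -135:62/37,63/51 m0.00 | -180:127/50,138/119 m0.00 | 45:0/0,0/0 m0.00 | 90:0/0,0/0 m0.00 | 135:0/0,19/13 m0.00
1 20 grasp [-1.06  0.68  0.76  1.56 -0.54  1.46 -1.68] 0 0 0:0/0,58/10 m0.00 | -45:0/0,25/20 m0.00 | -90:0/0,36/36 m0.00 | -135:56/31,63/52 m0.00 | -180:119/42,133/110 m0.00 | 45:0/0,0/0 m0.01 | 90:0/0,0/0 m0.07 | 135:0/0,13/9 m0.00
1 30 grasp [-0.96  0.77  0.7   1.42 -0.58  1.66 -1.68] 0 0 0:3/2,63/9 m0.00 | -45:0/0,17/13 m0.00 | -90:0/0,35/34 m0.00 | -135:48/26,64/53 m0.00 | -180:102/37,123/102 m0.00 | 45:0/0,0/0 m0.00 | 90:0/0,0/0 m0.18 | 135:2/1,5/4 m0.00
1 40 grasp [-0.86  0.88  0.65  1.29 -0.61  1.84 -1.68] 0 0 0:15/11,41/10 m0.00 | -45:3/2,8/6 m0.00 | -90:2/2,35/31 m0.00 | -135:25/14,77/66 m0.00 | -180:88/31,112/93 m0.00 | 45:10/7,0/0 m0.00 | 90:9/6,0/0 m0.29 | 135:8/6,0/0 m0.00
```

Feasible plan: grip with a 30° slant towards the spout, swing the scoop −90° in yaw, and pour towards +y.

jog_arm:
  increments:
    - {"tx": 0.0207,"ty": 0.0442,"tz": 0,"ax": 0,"ay": 0,"az": 0}
    - {"tx": 0.0207,"ty": 0.0442,"tz": 0,"ax": 0,"ay": 0,"az": 0}
    - {"tx": 0.0207,"ty": 0.0442,"tz": 0,"ax": 0,"ay": 0,"az": 0}
    - {"tx": 0.0207,"ty": 0.0442,"tz": 0.03,"ax": 0,"ay": 0,"az": 0}
    - {"tx": 0.0207,"ty": 0.0442,"tz": 0.03,"ax": 0,"ay": 0,"az": 0}
    - {"tx": 0.0207,"ty": 0.0442,"tz": 0.03,"ax": 0,"ay": 0,"az": 0}

```text
clock: 11.52
eef_pos: [482.2, 269.1, 202.3]
orientation: [-0.026, 1.0, -0.0, -0.001]
force: [0.0, 0.7, 0.3]
opening: 0.503
gripper_force: 0.0
```

jog_arm:
  increments:
    - {"tx": 0,"ty": 0,"tz": 0,"ax": 0,"ay": 0,"az": -0.009}
    - {"tx": 0,"ty": 0,"tz": 0,"ax": 0,"ay": 0.175,"az": 0}
    - {"tx": 0,"ty": 0,"tz": 0,"ax": 0,"ay": 0.175,"az": 0}
    - {"tx": 0,"ty": 0,"tz": 0,"ax": 0,"ay": 0.175,"az": 0}
    - {"tx": 0,"ty": 0,"tz": 0,"ax": 0,"ay": 0,"az": 0}
    - {"tx": 0,"ty": 0,"tz": 0,"ax": 0,"ay": 0,"az": 0}

```text
clock: 12.28
eef_pos: [484.1, 267.6, 204.3]
orientation: [-0.029, 0.965, -0.008, -0.259]
force: [0.1, 0.1, -0.1]
opening: 0.501
gripper_force: 0.0
```

```bash
cat >> h.py <<'E'
def st(n=3):
    ps=[];qs=[]
    for _ in range(n):
        o=arm.get_obs();ps.append(o["eef_pos"]);qs.append(o["orientation"]);eyes.capture("top")
    p=np.mean(ps,0);r=R.from_quat(qs).mean();m=r.as_matrix()
    tx=m[:,0];print(round(o["clock"],2),p.round(1),"x-yaw",np.degrees(np.arctan2(tx[1],tx[0])).round(1),"x-down",np.degrees(np.arcsin(-tx[2])).round(1),"y-down",np.degrees(np.arcsin(-m[2,1])).round(1),"F",np.round(o["force"],1),"grip",round(o["gripper_force"]),"q",np.round(o["joint_positions"],2))
    return p,r
E
python3 - <<'E'
from h import *
p,r=st()
print("tool delta to grasp",r.inv().apply(np.array([483,267.5,73.5])-p))
c=cam("wrist");u=proj(c,[[484,267.5,84],[453.8,266,84],[538,271,84]]);print(u)
import pickle;pickle.dump(c,open("w6.pkl","wb"))
im=c["im"];m=((im.max(2).astype(int)-im.min(2)<40)&(im.min(2)>150))
for v in range(150,300,12):
    xs=np.where(m[v,260:380])[0]+260
    print(v,xs[0] if len(xs) else None,xs[-1] if len(xs) else None,len(xs))
E
```

```text
12.38 [483.9 268.  205.3] x-yaw -176.5 x-down -30.0 y-down -0.1 F [ 0.3  0.2 -0.1] grip 0 q [-0.68  0.51  0.35  1.38 -0.31  1.78  1.31]
tool delta to grasp [-65.0356845   -0.57955649 114.67489213]
[[315.99109155 271.81247434]
 [316.44417286 238.013254  ]
 [316.07731615 336.40786673]]
150 362 379 18
162 364 379 16
174 260 379 38
186 260 379 46
198 260 379 46
210 260 379 44
222 260 379 42
234 260 379 32
246 377 379 3
258 279 281 3
270 280 293 8
282 277 289 6
294 None None 0
```

jog_arm:
  increments:
    - {"tx": -0.016,"ty": 0,"tz": 0.029,"ax": 0,"ay": 0,"az": 0}
    - {"tx": -0.016,"ty": 0,"tz": 0.029,"ax": 0,"ay": 0,"az": 0}
    - {"tx": -0.016,"ty": 0,"tz": 0.029,"ax": 0,"ay": 0,"az": 0}
    - {"tx": -0.011,"ty": 0,"tz": 0.018,"ax": 0,"ay": 0,"az": 0}
    - {"tx": -0.006,"ty": 0,"tz": 0.01,"ax": 0,"ay": 0,"az": 0}
    - {"tx": 0,"ty": 0,"tz": 0,"ax": 0,"ay": 0,"az": 0}

```text
clock: 13.22
eef_pos: [482.6, 268.2, 72.4]
orientation: [-0.03, 0.965, -0.008, -0.259]
force: [-0.1, 0.0, 1.1]
opening: 0.504
gripper_force: 0.0
```

jog_arm:
  hand: 0.05
  newtons: 60
  increments:
    - {"tx": 0,"ty": 0,"tz": 0,"ax": 0,"ay": 0,"az": 0}
    - {"tx": 0,"ty": 0,"tz": 0,"ax": 0,"ay": 0,"az": 0}
    - {"tx": 0,"ty": 0,"tz": 0,"ax": 0,"ay": 0,"az": 0}
    - {"tx": 0,"ty": 0,"tz": 0,"ax": 0,"ay": 0,"az": 0}
    - {"tx": 0,"ty": 0,"tz": 0,"ax": 0,"ay": 0,"az": 0}
    - {"tx": 0,"ty": 0,"tz": 0,"ax": 0,"ay": 0,"az": 0}
    - {"tx": 0,"ty": 0,"tz": 0,"ax": 0,"ay": 0,"az": 0}

```text
clock: 14.1
eef_pos: [482.9, 267.7, 72.4]
orientation: [-0.029, 0.965, -0.008, -0.259]
force: [1.1, -2.2, 1.9]
opening: 0.154
gripper_force: 60.0
```

```bash
python3 - <<'E'
from h import *
st()
c=cam("wrist"); d=cam("side")
A=cv2.resize(d["im"][255:325,290:370],None,fx=5,fy=5,interpolation=cv2.INTER_CUBIC)
save(np.hstack([A,c["im"][50:400,120:520]]),"grip")
E
```

```text
14.2 [482.9 267.8  72.4] x-yaw -176.5 x-down -30.1 y-down 0.0 F [ 0.9 -2.5  2.7] grip 60 q [-0.67  0.63  0.33  1.49 -0.33  1.57  1.37]
```

View pics/grip.png

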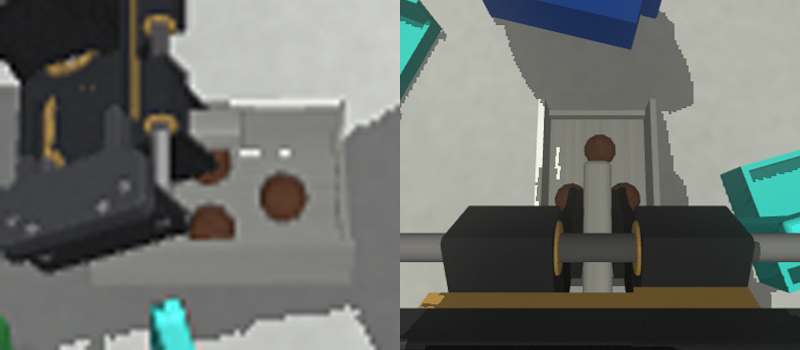

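The handle (crop 598,230) lies between the pads with the fingers clear of the balls. Lifting straight up.

jog_arm:
  increments:
    - {"tx": 0.005,"ty": 0,"tz": -0.0087,"ax": 0,"ay": 0,"az": 0}
    - {"tx": 0.0125,"ty": 0,"tz": -0.0217,"ax": 0,"ay": 0,"az": 0}
    - {"tx": 0.0175,"ty": 0,"tz": -0.0303,"ax": 0,"ay": 0,"az": 0}
    - {"tx": 0.0175,"ty": 0,"tz": -0.0303,"ax": 0,"ay": 0,"az": 0}
    - {"tx": 0.0175,"ty": 0,"tz": -0.0303,"ax": 0,"ay": 0,"az": 0}
    - {"tx": 0.0175,"ty": 0,"tz": -0.0303,"ax": 0,"ay": 0,"az": 0}
    - {"tx": 0.015,"ty": 0,"tz": -0.026,"ax": 0,"ay": 0,"az": 0}
    - {"tx": 0.0075,"ty": 0,"tz": -0.013,"ax": 0,"ay": 0,"az": 0}

```text
clock: 15.35
eef_pos: [483.1, 268.7, 293.7]
orientation: [-0.03, 0.966, -0.007, -0.258]
force: [-0.7, 0.3, -3.5]
opening: 0.157
gripper_force: 60.0
```

```bash
python3 - <<'E'
from h import *
p,r=st()
y=np.radians(93.5);d=np.array([np.cos(y),np.sin(y),0])
# level scoop at pre-pour: lip 40 mm above final lip
T=np.array([534,5,245.])-10*d
g=T-82*d+[0,0,61-2]
print("prepour TCP",g,"delta",g-p)
E
```

```text
15.45 [483.2 268.7 294. ] x-yaw -176.4 x-down -29.9 y-down -0.1 F [ 0.5 -0.1 -3.6] grip 60 q [-0.68  0.47  0.35  1.26 -0.31  1.94  1.28]
prepour TCP [539.61646564 -86.82840145 304.        ] delta [  56.40156205 -355.51558705    9.9865062 ]
```

```bash
python3 - <<'E'
from h import *
r=R.from_euler('z',183.5,degrees=True)*R.from_euler('x',180,degrees=True)*R.from_euler('y',30,degrees=True)
w=[.4,.8,1.2,1.2,1.2,1.2,1.2,1.2,.8,.5,.3]; w=np.array(w)/sum(w)
for k in w:
    t=r.inv().apply(np.array([56.4,-355.5,10])*k)/1000
    rv=np.array([-.5,0,.866])*np.pi/2*k
    print(t.round(4),rv.round(4)); r=r*R.from_rotvec(rv)
E
```

```text
[-0.001  -0.0143 -0.001 ] [-0.0314  0.      0.0544]
[-0.0036 -0.0284 -0.003 ] [-0.0628  0.      0.1088]
[-0.0099 -0.0415 -0.0071] [-0.0942  0.      0.1632]
[-0.0164 -0.0384 -0.0109] [-0.0942  0.      0.1632]
[-0.0224 -0.0341 -0.0143] [-0.0942  0.      0.1632]
[-0.0275 -0.0285 -0.0173] [-0.0942  0.      0.1632]
[-0.0316 -0.0219 -0.0197] [-0.0942  0.      0.1632]
[-0.0346 -0.0146 -0.0214] [-0.0942  0.      0.1632]
[-0.0242 -0.0044 -0.0149] [-0.0628  0.      0.1088]
[-0.0153 -0.0005 -0.0094] [-0.0393  0.      0.068 ]
[-0.0092  0.0005 -0.0057] [-0.0236  0.      0.0408]
```

jog_arm:
  increments:
    - {"tx": -0.001,"ty": -0.0143,"tz": -0.001,"ax": -0.0314,"ay": 0,"az": 0.0544}
    - {"tx": -0.0036,"ty": -0.0284,"tz": -0.003,"ax": -0.0628,"ay": 0,"az": 0.1088}
    - {"tx": -0.0099,"ty": -0.0415,"tz": -0.0071,"ax": -0.092,"ay": 0,"az": 0.1595}
    - {"tx": -0.0164,"ty": -0.0384,"tz": -0.0109,"ax": -0.092,"ay": 0,"az": 0.1595}
    - {"tx": -0.0224,"ty": -0.0341,"tz": -0.0143,"ax": -0.092,"ay": 0,"az": 0.1595}
    - {"tx": -0.0275,"ty": -0.0285,"tz": -0.0173,"ax": -0.092,"ay": 0,"az": 0.1595}
    - {"tx": -0.0316,"ty": -0.0219,"tz": -0.0197,"ax": -0.092,"ay": 0,"az": 0.1595}
    - {"tx": -0.0346,"ty": -0.0146,"tz": -0.0214,"ax": -0.0628,"ay": 0,"az": 0.1088}

```text
clock: 16.5
eef_pos: [531.9, -33.7, 299.9]
orientation: [0.539, 0.801, 0.143, -0.216]
force: [0.6, -0.2, -2.8]
opening: 0.152
gripper_force: 60.0
```

```bash
python3 - <<'E'
from h import *
st()
E
```

```text
16.6 [531.6 -38.3 299.8] x-yaw 111.6 x-down -29.9 y-down 0.3 F [-0.5 -0.3 -3.7] grip 60 q [-0.29  0.32  0.72  1.51 -0.56  1.78  0.82]
```

jog_arm:
  increments:
    - {"tx": -0.005,"ty": 0,"tz": -0.004,"ax": -0.079,"ay": 0,"az": 0.137}
    - {"tx": -0.01,"ty": 0.001,"tz": -0.007,"ax": -0.079,"ay": 0,"az": 0.137}
    - {"tx": -0.0125,"ty": 0.002,"tz": -0.0085,"ax": 0,"ay": 0,"az": 0}
    - {"tx": -0.013,"ty": 0.002,"tz": -0.0085,"ax": 0,"ay": 0,"az": 0}
    - {"tx": 0,"ty": 0,"tz": 0,"ax": 0,"ay": 0,"az": 0}
    - {"tx": 0,"ty": 0,"tz": 0,"ax": 0,"ay": 0,"az": 0}

```text
clock: 17.4
eef_pos: [546.2, -77.1, 304.2]
orientation: [0.655, 0.71, 0.174, -0.191]
force: [-0.5, -0.6, -2.6]
opening: 0.157
gripper_force: 60.0
```

```bash
python3 - <<'E'
from h import *
import pickle
p,r=st()
s=cam("side");w=cam("wrist");pickle.dump((s,w),open("c7.pkl","wb"))
x0,y0=250,90
A=cv2.resize(s["im"][y0:y0+140,x0:x0+130],None,fx=3,fy=3,interpolation=cv2.INTER_CUBIC)
save(np.hstack([A,cv2.resize(w["im"][:,110:530],(410,390))[:,:][:420]]),"prepour")
# predicted lip position if level & as gripped
G=p-r.apply([0,0,2]);y=np.radians(93.5);d=np.array([np.cos(y),np.sin(y),0])
L=G+82*d-[0,0,61];print("lip",L,(proj(s,L)-[x0,y0])*3, proj(w,L)-[110,0])
e=np.array([-d[1],d[0],0]);print("lip corners",(proj(s,[L+40*e,L-40*e])-[x0,y0])*3)
E
```

```text
17.5 [546.1 -76.9 304.3] x-yaw 94.6 x-down -30.0 y-down 0.2 F [-0.3 -0.  -2.5] grip 60 q [-0.26  0.29  0.78  1.54 -0.63  1.71  0.64]Traceback (most recent call last):
  File "<stdin>", line 7, in <module>
    return _nx.concatenate(arrs, 1, dtype=dtype, casting=casting)
           ~~~~~~~~~~~~~~~^^^^^^^^^^^^^^^^^^^^^^^^^^^^^^^^^^^^^^^
ValueError: all the input array dimensions except for the concatenation axis must match exactly, but along dimension 0, the array at index 0 has size 420 and the array at index 1 has size 390
```

jog_arm:
  increments:
    - {"tx": -0.0063,"ty": -0.0031,"tz": -0.0036,"ax": 0,"ay": 0,"az": 0}
    - {"tx": -0.0063,"ty": -0.0032,"tz": -0.0036,"ax": 0,"ay": 0,"az": 0}
    - {"tx": 0.0113,"ty": 0,"tz": -0.0042,"ax": 0,"ay": -0.12,"az": 0}
    - {"tx": 0.0113,"ty": 0,"tz": -0.0042,"ax": 0,"ay": -0.12,"az": 0}
    - {"tx": 0.0113,"ty": 0,"tz": -0.0042,"ax": 0,"ay": -0.12,"az": 0}
    - {"tx": 0.0113,"ty": 0,"tz": -0.0042,"ax": 0,"ay": -0.12,"az": 0}
    - {"tx": 0.0113,"ty": 0,"tz": -0.0042,"ax": 0,"ay": -0.12,"az": 0}
    - {"tx": 0.0113,"ty": 0,"tz": -0.0042,"ax": 0,"ay": -0.12,"az": 0}

```text
clock: 18.65
eef_pos: [535.6, -33.7, 344.3]
orientation: [0.675, 0.731, -0.068, 0.072]
force: [-0.1, 0.6, -3.5]
opening: 0.149
gripper_force: 60.0
```

```bash
python3 - <<'E'
from h import *
import pickle
p,r=st()
c=np.array([40.5,0,91.8]);L=p+r.apply(c);print("lip",L)
y=np.radians(94.6);d=np.array([np.cos(y),np.sin(y),0])
T=np.array([534,5,190.])-15*d;print("target",T,"tool delta",r.inv().apply(T-L))
s=cam("side");w=cam("wrist");pickle.dump((s,w),open("c7.pkl","wb"))
x0,y0=250,80
A=cv2.resize(s["im"][y0:y0+130,x0:x0+130],None,fx=3,fy=3,interpolation=cv2.INTER_CUBIC)
save(np.hstack([A,cv2.resize(w["im"][:,120:520],(390,390))]),"prepour")
print((proj(s,L)-[x0,y0])*3)
E
```

```text
18.75 [535.8 -29.5 343.6] x-yaw 95.0 x-down 11.3 y-down 0.1 F [-0.4  1.4 -1.8] grip 60 q [-0.74  0.03  0.63  1.61  0.18  1.52 -0.02]
lip [533.69525144  -7.94296676 245.5958026 ]
target [535.20298386  -9.95168318 190.        ] tool delta [ 8.81989454  1.43873095 54.93032841]
[[181.88795498 196.37880038]]
```

View pics/prepour.png

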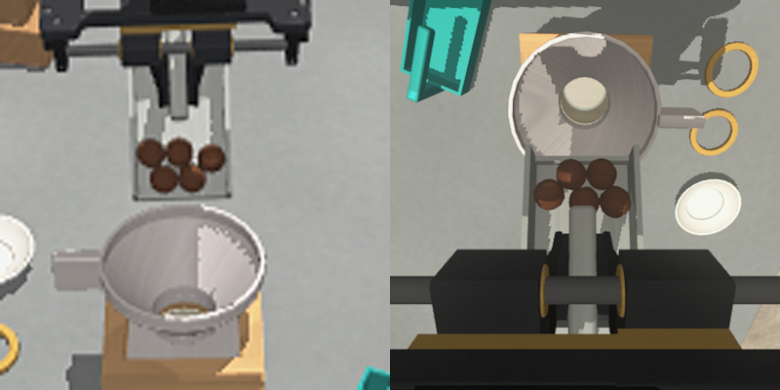

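The side view shows all five balls against the lip at about (182,165), with the lip at (182,197) as predicted, above the funnel. I'll lower it and keep tipping.

jog_arm:
  increments:
    - {"tx": 0.003,"ty": 0.0005,"tz": 0.018,"ax": 0,"ay": 0,"az": 0}
    - {"tx": 0.003,"ty": 0.0005,"tz": 0.018,"ax": 0,"ay": 0,"az": 0}
    - {"tx": 0.003,"ty": 0.0005,"tz": 0.018,"ax": 0,"ay": 0,"az": 0}
    - {"tx": 0.0065,"ty": 0,"tz": -0.0026,"ax": 0,"ay": -0.07,"az": 0}
    - {"tx": 0.0065,"ty": 0,"tz": -0.0026,"ax": 0,"ay": -0.07,"az": 0}
    - {"tx": 0.0065,"ty": 0,"tz": -0.0026,"ax": 0,"ay": -0.07,"az": 0}
    - {"tx": 0.0065,"ty": 0,"tz": -0.0026,"ax": 0,"ay": -0.07,"az": 0}
    - {"tx": 0,"ty": 0,"tz": 0,"ax": 0,"ay": 0,"az": 0}

```text
clock: 19.9
eef_pos: [534.9, -5.0, 288.9]
orientation: [0.657, 0.716, -0.161, 0.172]
force: [0.3, -0.8, -2.7]
opening: 0.156
gripper_force: 60.0
```

```bash
cat >> h.py <<'E'
def lip():
    p,r=st();L=p+r.apply([40.5,0,91.8]);print("lip",L.round(1))
    y=np.radians(94.6);d=np.array([np.cos(y),np.sin(y),0]);T=np.array([534,5,190.])-15*d
    print("tool delta",r.inv().apply(T-L).round(1))
    for n in("side","wrist"):
        c=cam(n);h=cv2.cvtColor(c["im"],cv2.COLOR_RGB2HSV)
        m=((h[...,0]<14)|(h[...,0]>172))&(h[...,1]>90)&(h[...,2]>25)&(h[...,2]<160)
        q=proj(c,L)[0].astype(int); x,y=max(q[0]-60,0),max(q[1]-80,0)
        k,lab,sta,ce=cv2.connectedComponentsWithStats(m[y:y+140,x:x+120].astype(np.uint8))
        print(n,"lip px",q-[x,y],[(int(a[4]),ce[i].round().astype(int).tolist()) for i,a in enumerate(sta) if i and a[4]>8])
E
python3 - <<'E'
from h import *
lip()
E
```

```text
20.0 [535.1  -6.6 289.7] x-yaw 94.8 x-down 27.3 y-down 0.2 F [-0.5 -0.8 -2.9] grip 60 q [-0.85  0.09  0.56  1.72  0.42  1.47 -0.28]
lip [535.2 -12.7 189.5]
tool delta [ 2.2  0.2 -1.7]
side lip px [60 80] [(279, [59, 70])]
wrist lip px [60 80] [(3301, [61, 115])]
```

jog_arm:
  increments:
    - {"tx": 0.0075,"ty": 0,"tz": -0.0035,"ax": 0,"ay": -0.07,"az": 0}
    - {"tx": 0.0075,"ty": 0,"tz": -0.0035,"ax": 0,"ay": -0.07,"az": 0}
    - {"tx": 0.0065,"ty": 0,"tz": -0.0026,"ax": 0,"ay": -0.07,"az": 0}
    - {"tx": 0.0047,"ty": 0,"tz": -0.002,"ax": 0,"ay": -0.05,"az": 0}
    - {"tx": 0,"ty": 0,"tz": 0,"ax": 0,"ay": 0,"az": 0}
    - {"tx": 0,"ty": 0,"tz": 0,"ax": 0,"ay": 0,"az": 0}
    - {"tx": 0,"ty": 0,"tz": 0,"ax": 0,"ay": 0,"az": 0}
    - {"tx": 0,"ty": 0,"tz": 0,"ax": 0,"ay": 0,"az": 0}

```text
clock: 21.15
eef_pos: [533.2, 20.1, 287.0]
orientation: [0.633, 0.686, -0.244, 0.264]
force: [1.0, 1.0, -2.4]
opening: 0.157
gripper_force: 60.0
```

```bash
python3 - <<'E'
from h import *
lip()
E
```

```text
21.25 [533.2  20.3 286.9] x-yaw 94.7 x-down 42.2 y-down 0.1 F [ 0.6  0.6 -2.6] grip 60 q [-0.95  0.2   0.5   1.72  0.58  1.55 -0.46]
lip [535.6 -11.2 191.7]
tool delta [ 2.1 -0.3  0.4]
side lip px [60 80] [(99, [58, 76])]
wrist lip px [60 80] [(3359, [62, 112])]
```

jog_arm:
  increments:
    - {"tx": 0.0065,"ty": 0,"tz": -0.0026,"ax": 0,"ay": -0.07,"az": 0}
    - {"tx": 0.0065,"ty": 0,"tz": -0.0026,"ax": 0,"ay": -0.07,"az": 0}
    - {"tx": 0,"ty": 0,"tz": 0,"ax": 0,"ay": 0,"az": 0}
    - {"tx": 0,"ty": 0,"tz": 0,"ax": 0,"ay": 0,"az": 0}
    - {"tx": 0,"ty": 0,"tz": 0,"ax": 0,"ay": 0,"az": 0}
    - {"tx": 0,"ty": 0,"tz": 0,"ax": 0,"ay": 0,"az": 0}
    - {"tx": 0,"ty": 0,"tz": 0,"ax": 0,"ay": 0,"az": 0}
    - {"tx": 0,"ty": 0,"tz": 0,"ax": 0,"ay": 0,"az": 0}

```text
clock: 22.4
eef_pos: [532.1, 33.6, 281.4]
orientation: [0.614, 0.666, -0.288, 0.311]
force: [-0.4, -0.3, -1.7]
opening: 0.154
gripper_force: 60.0
```

```bash
python3 - <<'E'
from h import *
lip()
s=cam("side");w=cam("wrist")
x0,y0=250,90
A=cv2.resize(s["im"][y0:y0+130,x0:x0+130],None,fx=3,fy=3,interpolation=cv2.INTER_CUBIC)
save(np.hstack([A,cv2.resize(w["im"][:,120:520],(390,390))]),"pour")
E
```

```text
22.5 [532.1  33.6 281.4] x-yaw 94.7 x-down 50.2 y-down 0.1 F [ 0.6 -0.8 -2.3] grip 60 q [-0.99  0.27  0.49  1.72  0.65  1.6  -0.54]
lip [535.5 -10.9 191.5]
tool delta [ 1.8 -0.2  0.2]
side lip px [60 80] []
wrist lip px [60 80] []
```

No brown shows in the scoop any more, and the wrist load has dropped to the empty scoop's weight. Raising and levelling.

jog_arm:
  increments:
    - {"tx": -0.012,"ty": 0,"tz": -0.01,"ax": 0,"ay": 0,"az": 0}
    - {"tx": -0.023,"ty": 0,"tz": -0.019,"ax": 0,"ay": 0,"az": 0}
    - {"tx": -0.023,"ty": 0,"tz": -0.019,"ax": 0,"ay": 0,"az": 0}
    - {"tx": 0,"ty": 0,"tz": 0,"ax": 0,"ay": 0.1,"az": 0}
    - {"tx": 0,"ty": 0,"tz": 0,"ax": 0,"ay": 0.14,"az": 0}
    - {"tx": 0,"ty": 0,"tz": 0,"ax": 0,"ay": 0.14,"az": 0}
    - {"tx": 0,"ty": 0,"tz": 0,"ax": 0,"ay": 0.14,"az": 0}
    - {"tx": 0,"ty": 0,"tz": 0,"ax": 0,"ay": 0.14,"az": 0}

```text
clock: 23.75
eef_pos: [532.1, 32.9, 358.4]
orientation: [0.674, 0.731, -0.072, 0.078]
force: [0.6, -0.7, -3.0]
opening: 0.145
gripper_force: 60.0
```

jog_arm:
  increments:
    - {"tx": 0,"ty": 0,"tz": 0,"ax": 0,"ay": 0.14,"az": 0}
    - {"tx": 0,"ty": 0,"tz": 0,"ax": 0,"ay": 0.14,"az": 0}
    - {"tx": 0,"ty": 0,"tz": 0,"ax": 0,"ay": 0.14,"az": 0}
    - {"tx": 0,"ty": 0,"tz": 0,"ax": 0,"ay": 0.14,"az": 0}
    - {"tx": 0,"ty": 0,"tz": 0,"ax": 0,"ay": 0.14,"az": 0}
    - {"tx": 0,"ty": 0,"tz": 0,"ax": 0,"ay": 0.04,"az": 0}
    - {"tx": 0,"ty": 0,"tz": 0,"ax": 0,"ay": 0,"az": 0}

```text
clock: 24.62
eef_pos: [531.8, 31.4, 356.6]
orientation: [0.656, 0.71, 0.174, -0.19]
force: [0.1, -0.4, -1.8]
opening: 0.151
gripper_force: 60.0
```

```bash
python3 - <<'E'
from h import *
p,r=st()
dl=np.array([482.9,267.8,300])-p;print("delta",dl)
w=np.array([.5,1,1.3,1.3,1.3,1.3,1.3,1,.6,.4]);w/=w.sum()
for k in w:
    rv=np.array([.5,0,-.866])*np.radians(183.5-94.7)*k
    print((r.inv().apply(dl*k)/1000).round(4).tolist(),rv.round(4).tolist());r=r*R.from_rotvec(rv)
c=cam("side");h=cv2.cvtColor(c["im"],cv2.COLOR_RGB2HSV)
m=((h[...,0]<14)|(h[...,0]>172))&(h[...,1]>90)&(h[...,2]>25)&(h[...,2]<160)
k,lab,sta,ce=cv2.connectedComponentsWithStats(m[60:400,180:440].astype(np.uint8))
print([(int(a[4]),(ce[i]+[180,60]).round().astype(int).tolist()) for i,a in enumerate(sta) if i and a[4]>5])
E
```

```text
24.73 [531.9  32.5 356.9] x-yaw 94.6 x-down -29.9 y-down 0.1 F [ 0.4 -1.1 -1.9] grip 60 q [-0.51  0.13  0.8   1.58 -0.58  1.67  0.38]
delta [-49.03389517 235.29715684 -56.85159175]
[0.0089, -0.0015, 0.0084] [0.0387, 0.0, -0.0671]
[0.018, -0.0011, 0.0169] [0.0775, 0.0, -0.1342]
[0.0232, 0.0034, 0.0219] [0.1007, 0.0, -0.1745]
[0.0221, 0.0095, 0.0212] [0.1007, 0.0, -0.1745]
[0.0199, 0.0153, 0.02] [0.1007, 0.0, -0.1745]
[0.0168, 0.0204, 0.0182] [0.1007, 0.0, -0.1745]
[0.0129, 0.0248, 0.0159] [0.1007, 0.0, -0.1745]
[0.0063, 0.0216, 0.0102] [0.0775, 0.0, -0.1342]
[0.002, 0.0138, 0.0051] [0.0465, 0.0, -0.0805]
[0.0006, 0.0094, 0.0029] [0.031, 0.0, -0.0537]
[(6, [210, 246]), (6, [208, 252]), (7, [213, 254]), (10, [205, 257]), (9, [215, 261]), (10, [212, 263]), (10, [208, 270]), (6, [217, 270]), (10, [224, 272]), (9, [214, 276]), (925, [194, 383])]
```

jog_arm:
  increments:
    - {"tx": 0.0089,"ty": -0.0015,"tz": 0.0084,"ax": 0.039,"ay": 0,"az": -0.067}
    - {"tx": 0.018,"ty": -0.0011,"tz": 0.0169,"ax": 0.0775,"ay": 0,"az": -0.1342}
    - {"tx": 0.0232,"ty": 0.0034,"tz": 0.0219,"ax": 0.09,"ay": 0,"az": -0.156}
    - {"tx": 0.0221,"ty": 0.0095,"tz": 0.0212,"ax": 0.09,"ay": 0,"az": -0.156}
    - {"tx": 0.0199,"ty": 0.0153,"tz": 0.02,"ax": 0.09,"ay": 0,"az": -0.156}
    - {"tx": 0.0168,"ty": 0.0204,"tz": 0.0182,"ax": 0.09,"ay": 0,"az": -0.156}
    - {"tx": 0.0129,"ty": 0.0248,"tz": 0.0159,"ax": 0.09,"ay": 0,"az": -0.156}
    - {"tx": 0.0063,"ty": 0.0216,"tz": 0.0102,"ax": 0.0775,"ay": 0,"az": -0.1342}

```text
clock: 25.82
eef_pos: [496.7, 249.5, 305.5]
orientation: [0.093, 0.961, 0.025, -0.258]
force: [0.1, -0.6, -1.7]
opening: 0.153
gripper_force: 60.0
```

jog_arm:
  increments:
    - {"tx": 0.002,"ty": 0.0138,"tz": 0.0051,"ax": 0.0765,"ay": 0,"az": -0.1325}
    - {"tx": 0.0006,"ty": 0.0094,"tz": 0.0029,"ax": 0.0545,"ay": 0,"az": -0.0942}
    - {"tx": 0,"ty": 0,"tz": 0,"ax": 0,"ay": 0,"az": 0}
    - {"tx": 0,"ty": 0,"tz": 0,"ax": 0,"ay": 0,"az": 0}

```text
clock: 26.32
eef_pos: [494.4, 270.0, 300.4]
orientation: [-0.028, 0.965, -0.008, -0.259]
force: [-0.4, -0.3, -1.8]
opening: 0.151
gripper_force: 60.0
```

```bash
python3 - <<'E'
from h import *
p,r=st()
print("tool delta",r.inv().apply(np.array([482.9,267.8,75])-p))
E
```

```text
26.43 [494.6 269.6 300.5] x-yaw -176.8 x-down -30.0 y-down 0.1 F [-0.5 -0.1 -1.7] grip 60 q [-0.71  0.5   0.43  1.22 -0.34  1.97  1.3 ]
tool delta [-102.73482966   -0.946937    201.09112398]
```

jog_arm:
  increments:
    - {"tx": -0.0108,"ty": -0.001,"tz": 0.0211,"ax": 0,"ay": 0,"az": 0}
    - {"tx": -0.018,"ty": 0,"tz": 0.0352,"ax": 0,"ay": 0,"az": 0}
    - {"tx": -0.018,"ty": 0,"tz": 0.0352,"ax": 0,"ay": 0,"az": 0}
    - {"tx": -0.018,"ty": 0,"tz": 0.0352,"ax": 0,"ay": 0,"az": 0}
    - {"tx": -0.018,"ty": 0,"tz": 0.0352,"ax": 0,"ay": 0,"az": 0}
    - {"tx": -0.0126,"ty": 0,"tz": 0.0246,"ax": 0,"ay": 0,"az": 0}
    - {"tx": -0.0073,"ty": 0,"tz": 0.0145,"ax": 0,"ay": 0,"az": 0}
    - {"tx": 0,"ty": 0,"tz": 0,"ax": 0,"ay": 0,"az": 0}

```text
clock: 27.48
eef_pos: [482.5, 268.2, 74.6]
orientation: [-0.028, 0.965, -0.008, -0.26]
force: [-0.6, -0.5, -1.9]
opening: 0.152
gripper_force: 60.0
```

jog_arm:
  increments:
    - {"tx": -0.0005,"ty": 0,"tz": 0.0009,"ax": 0,"ay": 0,"az": 0}
    - {"tx": 0,"ty": 0,"tz": 0,"ax": 0,"ay": 0,"az": 0}

```text
clock: 27.72
eef_pos: [482.8, 269.2, 74.5]
orientation: [-0.029, 0.965, -0.007, -0.259]
force: [-0.1, -0.2, -1.6]
opening: 0.153
gripper_force: 60.0
```

jog_arm:
  increments:
    - {"tx": -0.0005,"ty": 0,"tz": 0.0009,"ax": 0,"ay": 0,"az": 0}
    - {"tx": 0,"ty": 0,"tz": 0,"ax": 0,"ay": 0,"az": 0}
    - {"tx": 0,"ty": 0,"tz": 0,"ax": 0,"ay": 0,"az": 0}

```text
clock: 28.1
eef_pos: [482.3, 268.9, 72.7]
orientation: [-0.029, 0.965, -0.008, -0.26]
force: [-0.3, -0.5, -3.2]
opening: 0.155
gripper_force: 60.0
```

jog_arm:
  increments:
    - {"tx": -0.0004,"ty": 0,"tz": 0.0007,"ax": 0,"ay": 0,"az": 0}
    - {"tx": 0,"ty": 0,"tz": 0,"ax": 0,"ay": 0,"az": 0}
    - {"tx": 0,"ty": 0,"tz": 0,"ax": 0,"ay": 0,"az": 0}

```text
clock: 28.48
eef_pos: [482.3, 268.7, 72.3]
orientation: [-0.029, 0.965, -0.008, -0.26]
force: [-1.0, -1.3, 4.0]
opening: 0.151
gripper_force: 60.0
```

jog_arm:
  hand: 0.5
  increments:
    - {"tx": 0,"ty": 0,"tz": 0,"ax": 0,"ay": 0,"az": 0}
    - {"tx": 0,"ty": 0,"tz": 0,"ax": 0,"ay": 0,"az": 0}
    - {"tx": 0,"ty": 0,"tz": 0,"ax": 0,"ay": 0,"az": 0}
    - {"tx": 0,"ty": 0,"tz": 0,"ax": 0,"ay": 0,"az": 0}
    - {"tx": 0.0175,"ty": 0,"tz": -0.0303,"ax": 0,"ay": 0,"az": 0}
    - {"tx": 0.025,"ty": 0,"tz": -0.0433,"ax": 0,"ay": 0,"az": 0}
    - {"tx": 0.025,"ty": 0,"tz": -0.0433,"ax": 0,"ay": 0,"az": 0}
    - {"tx": 0.025,"ty": 0,"tz": -0.0433,"ax": 0,"ay": 0,"az": 0}

```text
clock: 29.48
eef_pos: [482.4, 268.9, 258.4]
orientation: [-0.029, 0.965, -0.008, -0.26]
force: [0.3, 1.2, 0.0]
opening: 0.498
gripper_force: 0.0
```

jog_arm:
  increments:
    - {"tx": 0,"ty": 0.04,"tz": 0,"ax": 0,"ay": -0.17,"az": 0}
    - {"tx": 0,"ty": 0.04,"tz": 0,"ax": 0,"ay": -0.17,"az": 0}
    - {"tx": 0,"ty": 0.04,"tz": 0,"ax": 0,"ay": -0.17,"az": 0}
    - {"tx": 0,"ty": 0.04,"tz": 0,"ax": 0,"ay": 0,"az": 0}
    - {"tx": 0,"ty": 0.04,"tz": 0,"ax": 0,"ay": 0,"az": 0}
    - {"tx": 0,"ty": 0,"tz": 0,"ax": 0,"ay": 0,"az": 0}

```text
clock: 30.22
eef_pos: [467.9, 472.5, 255.8]
orientation: [-0.033, 0.999, -0.0, -0.009]
force: [-0.3, -0.5, -0.3]
opening: 0.501
gripper_force: 0.0
```

```bash
python3 - <<'E'
from h import *
st(1)
t=cam("top");s=cam("side")
A=cv2.resize(t["im"][60:260,190:490],None,fx=8/3,fy=8/3,interpolation=cv2.INTER_CUBIC)[:, :][:300]
a=cv2.resize(t["im"][140:265,200:400],(400,250),interpolation=cv2.INTER_CUBIC)
b=cv2.resize(t["im"][60:185,190:390],(400,250),interpolation=cv2.INTER_CUBIC)
c=cv2.resize(s["im"][145:255,255:365],(350,350),interpolation=cv2.INTER_CUBIC)
d=cv2.resize(s["im"][120:330,180:450],(450,350),interpolation=cv2.INTER_CUBIC)
save(np.vstack([np.hstack([a,b]),np.hstack([c,d])]),"final")
E
```

```text
30.23 [467.9 472.5 255.8] x-yaw -176.2 x-down -1.0 y-down -0.0 F [-0.3 -0.5 -0.3] grip 0 q [-1.1   0.37  0.37  1.39 -0.14  1.43  0.91]
```

View pics/final.png

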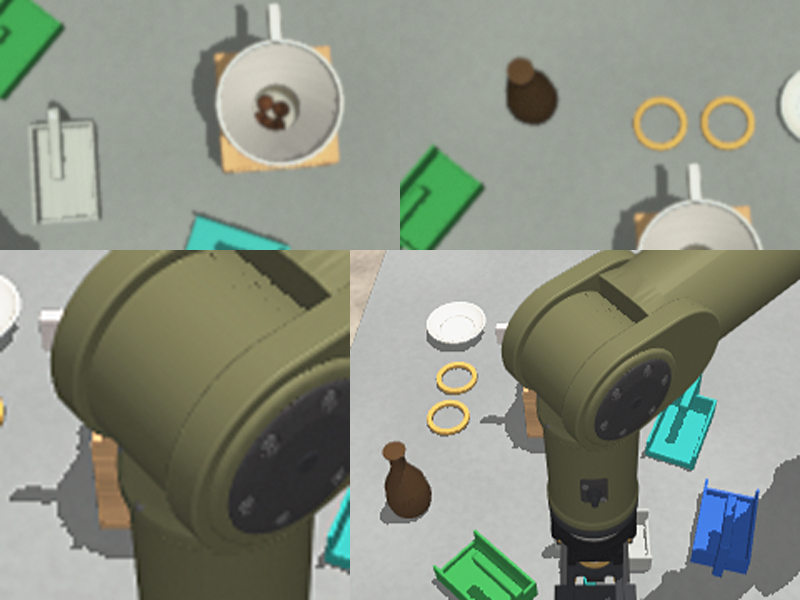

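The scoop stands upright and empty at crop (65,170), and the vase, rings and dish are where they were. Balls show through the throat at about (270,110). I'll check their height with the wrist camera above the funnel.

jog_arm:
  increments:
    - {"tx": -0.0121,"ty": -0.0471,"tz": -0.015,"ax": 0,"ay": 0,"az": 0}
    - {"tx": -0.0121,"ty": -0.0471,"tz": -0.015,"ax": 0,"ay": 0,"az": 0}
    - {"tx": -0.0121,"ty": -0.0471,"tz": -0.015,"ax": 0,"ay": 0,"az": 0}
    - {"tx": -0.0121,"ty": -0.0471,"tz": 0,"ax": 0,"ay": 0,"az": 0}
    - {"tx": -0.0121,"ty": -0.0471,"tz": 0,"ax": 0,"ay": 0,"az": 0}
    - {"tx": -0.0121,"ty": -0.0471,"tz": 0,"ax": 0,"ay": 0,"az": 0}
    - {"tx": -0.0121,"ty": -0.0471,"tz": 0,"ax": 0,"ay": 0,"az": 0}
    - {"tx": -0.0121,"ty": -0.0471,"tz": 0,"ax": 0,"ay": 0,"az": 0}

```text
clock: 31.38
eef_pos: [590.5, 94.7, 300.8]
orientation: [-0.029, 1.0, -0.0, -0.007]
force: [0.8, 0.5, 0.7]
opening: 0.499
gripper_force: 0.0
```

jog_arm:
  increments:
    - {"tx": -0.0121,"ty": -0.0471,"tz": 0,"ax": 0,"ay": 0,"az": 0}
    - {"tx": -0.0121,"ty": -0.0471,"tz": 0,"ax": 0,"ay": 0,"az": 0}
    - {"tx": 0,"ty": 0,"tz": 0,"ax": 0,"ay": 0,"az": 0}

```text
clock: 31.75
eef_pos: [620.0, -2.5, 300.6]
orientation: [-0.024, 1.0, -0.002, -0.007]
force: [-0.1, 0.5, 0.4]
opening: 0.501
gripper_force: 0.0
```

```bash
python3 - <<'E'
from h import *
import pickle
st(1); w=cam("wrist"); s=cam("side"); pickle.dump((w,s),open("c9.pkl","wb"))
th=np.linspace(0,2*np.pi,60)
for n,c in(("wrist",w),("side",s)):
    h=cv2.cvtColor(c["im"],cv2.COLOR_RGB2HSV)
    m=(((h[...,0]<14)|(h[...,0]>172))&(h[...,1]>90)&(h[...,2]>15)&(h[...,2]<160)).astype(np.uint8)
    rim=proj(c,np.c_[534+66*np.cos(th),5+66*np.sin(th),0*th+187]).astype(np.int32)
    roi=np.zeros_like(m);cv2.fillConvexPoly(roi,rim,1)
    k,lab,sta,ce=cv2.connectedComponentsWithStats(m*roi)
    hole=proj(c,np.c_[534+27*np.cos(th),5+27*np.sin(th),0*th+115])
    print(n,c["p"].round(),"throat",hole.min(0).round(),hole.max(0).round(),[a.tolist() for i,a in enumerate(sta) if i and a[4]>6])
    if n=="wrist":
        g=cv2.GaussianBlur(h[...,2],(3,3),0); u=hole.mean(0);x,y=int(u[0]-60),int(u[1]-60)
        cc=cv2.HoughCircles(cv2.resize(c["im"][max(y,0):y+120,x:x+120,0],None,fx=3,fy=3),cv2.HOUGH_GRADIENT,1,30,param1=80,param2=18,minRadius=20,maxRadius=80)
        print(None if cc is None else (cc[0]/3).round(1)[:8].tolist())
    for z in(26,48,70,92,115,125): print(z,"ball px dia",(c["K"][0,0]*24/abs((np.array([534,5,z])-c["p"])@c["R"][:,2])).round(1),end="; ")
    print()
E
```

```text
31.75 [620.   -2.5 300.6] x-yaw -177.2 x-down -0.8 y-down 0.2 F [-0.1  0.5  0.4] grip 0 q [-0.56  0.28  0.65  1.44 -0.16  1.49  1.71]
wrist [540.  -3. 447.] throat [299.  74.] [353. 131.] [[313, 82, 9, 12, 54], [323, 82, 15, 18, 152], [322, 97, 22, 28, 312], [309, 101, 8, 10, 30], [314, 106, 8, 12, 59]]
[[59.20000076293945, 61.20000076293945, 24.399999618530273], [58.79999923706055, 50.79999923706055, 22.0], [48.79999923706055, 66.5, 8.899999618530273], [67.80000305175781, 55.79999923706055, 22.0], [66.19999694824219, 72.80000305175781, 10.699999809265137]]
26 ball px dia 18.8; 48 ball px dia 19.9; 70 ball px dia 21.0; 92 ball px dia 22.4; 115 ball px dia 23.9; 125 ball px dia 24.7; 
side [459. 811. 971.] throat [301. 179.] [322. 194.] []
26 ball px dia 8.6; 48 ball px dia 8.7; 70 ball px dia 8.8; 92 ball px dia 8.9; 115 ball px dia 9.1; 125 ball px dia 9.1;
```

Every brown blob lies inside the throat outline. The clear circles are 18–21 px across, which matches balls at z ≈ 26–70, down in the jar. The side view shows none in the cone, and the scoop and table were clear too. Handing in.

```bash
python3 -c "
from workcell import arm
print(arm.hand_in())"
```

```text
the job is handed in; nothing more can be done
None
```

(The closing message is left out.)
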